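# Check the counter scale with disc weights

### The arm

A 6-joint arm with a two-finger parallel gripper is mounted at the origin on the work surface. World frame = base frame: x ahead of the robot, y to its left, z up, the work surface at z = 0. Lengths are in m, angles in rad, forces in N, time in s.
With the tool pointing down it reaches from about 0.35 to 0.975 m from the base axis. Payload 4.9 kg.
Tool frame: the origin (TCP) lies at the very end of the fingers, on their centre line; the grasp point (between the pads) lies 19 mm behind it; z points along the fingers, x is the direction in which the jaws open and shut, and the axes are right-handed (so a half turn about z gives the same grasp; the last joint's range is limited). The gripper opens to 85 mm and grips with 20 to 120 N. Pads are 22 mm wide; open, the fingers measure 114 mm over their backs; the gripper's body (76 mm by 85 mm) begins 54 mm behind the grasp point. The pads swing forward as they close: fully open they stand 13 mm farther back than shut.
Start: joints at [1.192, 0.053, 1.613, -0, 1.476, -0.119], TCP at [0.161, 0.604, 0.231] pointing down, gripper open.
Joint ranges: [-3.01, 3.01], [-1.01, 2.22], [0.06, 2.58], [-1.02, 4.17], [0.09, 2.62], [-3.14, 3.14]. Speed limits (rad/s): [2.57, 2.57, 3.14, 3.14, 3.14, 3.14].

### API

Orientations are given as a rotation vector (axis times angle).
In Python, from station import ctrl, get_image, calibration, job gives the robot as it stands.
- The arm moves only by the tool jog_arm, never from a script. Its argument "deltas" is a list of rows, each a list of 3 entries, a list of its own where there are three numbers: the turn, a rotation vector about the tool's x, y, z in degrees, then the shift along the tool's x, y, z in m, then the finger opening in m, from 0 to 0.0854. In form: [[[ax, ay, az], [tx, ty, tz], gripper], ...]. A call has 1 to 12 rows; each row is the pose to reach, as a shift and turn from the pose commanded when the call began, along the tool's axes at that moment; what a row does not reach only later rows make up. A row lasts 1/12 s, in which the tool goes at most 41.7 mm and 7.16 degrees, less where a joint would pass 70% of its speed; a pose out of reach is approached as far as the arm can. A call with a gripper value outside its range is refused whole. The fingers move at their own pace and stop on an object; "squeeze" is the grip in N (left out, the last holds). Time passes only in rows, so rows that repeat a pose let the fingers close. It gives the time, the measured TCP pose, the force and the opening at its end, in the units of the state.
- ctrl.get_obs(): the state, without advancing time (a new reading comes with each control period).
- get_image(name): name is "scene" or "top" or "wrist"; returns the picture (400x640x3 uint8, red, green, blue); there is no depth.
- calibration(name): a dict with "mtx" (3x3 intrinsics, pixels), "origin" and "rotation" of the camera in the world; the wrist camera has in their place "tool_from_camera" (4x4, takes a point from camera to tool coordinates, whose origin is the TCP and whose axes are the tool frame's). Camera axes: x right, y up, looking along -z (the intrinsics and any distortion apply to the point x, -y, -z); pixel columns grow to the right and rows downward; lengths in m; the calibration is good to about 2 mm. The wrist camera is an equidistant fisheye: a pixel r from the principal point sees the ray r / f radians off the axis. A picture is of the moment at which its call begins: read the wrist's pose just before it. calibration takes no time and is no camera call.
- job.finish_job(): hands the job in, once; it reports no verdict.
The state is a dict: "t": time; "q": joint angles; "dq": joint speeds; "effort": joint torques, N m; "tool_pos": TCP position; "tool_rot": TCP orientation; "contact_force": force on the tool from outside, world axes, zero at the start; "wrist_torque": the same for the moment, N m; "opening": finger opening in m.
Only numpy, scipy, OpenCV 4.12 (cv2) and the standard library are available. Lean on these libraries where they do the work, as an engineer would, in place of code of your own. Each camera call takes 0.05 s, during which the arm holds its last target.

### The job

Check the counter scale: lift the loose cap off its levelling knob and set the cap flat in the small round dish, then turn the knob until the hinged weighing deck is level. Next put every steel disc weight that is out on the counter in one flat pile in the middle of the round pan, the widest at the bottom and each smaller one above, and finally push the scale's round key fully down and let go. The deck must still be level at the end, and the other things on the counter stay where they are.

Things in the scene. Friction and masses are not known exactly. Their poses are not given: they have to be found in the camera images.
- scale: Counter scale, fixed. White base 160 mm (x) by 320 mm (y), top at 28 mm above the counter. Origin: centre of its underside; x points away from the robot and y to the left at yaw 0. On the base: the hinged aluminium deck (left part) and, on the right strip, the levelling knob (further from the robot) and the key (nearer to the robot).
- deck (a joint): Tilt of the weighing deck (rad): 0 is level; negative: its right edge (beside the knob) is low. Hinged along its left edge and geared to the knob: one radian of clockwise knob turn (seen from above) raises it 0.03 rad; the screw holds it where it is left, also under load. Starts 0.07 to 0.12 low; level within 0.010 is enough. Deck 160 x 205 mm, top 62 mm above the counter when level.
- gauge (a joint): Level gauge on the robot-side strip of the deck: a black square marker (12 mm) slides along a white window 120 mm long (along y) with two black lines 19 mm apart in its middle. Value in m: 0, midway between the lines, when the deck is level; it stands 3.5 mm to the left for each 0.01 rad that the right edge is low.
- pan (a point): Centre of the top face of the round steel pan (diameter 110 mm, standing 8 mm above the deck), marked with a small dark dot; 70 mm above the counter when level. Its z is the normal of the pan.
- knob_grip (a point): On the axis of the levelling knob, at the height to grip. Black round fluted knob, diameter 36 mm, gripping part 24 mm tall, from 32 to 56 mm above the counter (this point: 48 mm); 50 mm right of the deck's edge, under the cap at the start. Turns about the vertical with little effort (0.12 N m), 5.5 rad in all between stops; the point's yaw turns with it.
- key_top (a point): Centre of the top of the scale's round white key, diameter 26 mm, on a low grey housing on the base. It is pressed straight down: 6 mm travel, 5 N when fully down, springs back.
- cap: Loose grey plastic cap, a round cup upside down: outer diameter 50 mm, 36 mm tall, wall 3 mm, 50 g. At the start it stands on the base of the scale over the knob, reaching from 28 to 64 mm above the counter. Origin: centre of its open end (underside); z points to its closed end.
- dish: White shallow round dish for the cap, fixed to the counter: outer diameter 80 mm, inner 72 mm, floor 4 mm thick, rim 12 mm above the counter. Origin: centre of its underside.
- weight_a: Flat steel disc weight, diameter 66 mm, 16 mm thick, 420 g (may vary by a fifth), lying on the counter. Origin: centre of its underside, z up its axis. May be absent (three or four of the four discs are out).
- weight_b: Flat steel disc weight, diameter 56 mm, 16 mm thick, 300 g (may vary by a fifth), lying on the counter. Origin: centre of its underside, z up its axis. May be absent (three or four of the four discs are out).
- weight_c: Flat steel disc weight, diameter 46 mm, 16 mm thick, 200 g (may vary by a fifth), lying on the counter. Origin: centre of its underside, z up its axis. May be absent (three or four of the four discs are out).
- weight_d: Flat steel disc weight, diameter 36 mm, 16 mm thick, 120 g (may vary by a fifth), lying on the counter. Origin: centre of its underside, z up its axis. May be absent (three or four of the four discs are out).
- mug: Bystander, to be left alone: white mug, 76 mm wide, 90 mm tall. Origin: centre of its underside.
- sanitiser: Bystander, to be left alone: clear plastic bottle, 60 mm wide, 150 mm tall. Origin: centre of its underside.
- stapler: Bystander, to be left alone: blue stapler, 130 mm long, 45 mm tall. Origin: centre of its underside.
- tape_roll: Bystander, to be left alone: roll of clear tape with an open middle, 72 mm wide, 18 mm tall. Origin: centre of its underside.
- eraser: Bystander, to be left alone: white eraser, 45 by 20 by 12 mm. Origin: centre of its underside.
- stamp: Bystander, to be left alone: wooden rubber stamp, 36 mm wide, 65 mm tall. Origin: centre of its underside.
- clip_box: Bystander, to be left alone: small cardboard box, 60 by 40 by 22 mm. Origin: centre of its underside.
- key (a joint): Travel of the scale's key (m): 0 up, 0.006 fully down.
There are look-alikes about, which are no part of the job. Leave any brown or pink look-alike of the weight_a alone.

How it is judged:
On the way, in this order (a step that is already met when the one before it is completed fails the run):
1. the cap is off the knob and set flat in the dish, released (horizontal distance between cap and dish below 0.014 m and z of cap in the frame of dish below 0.045 m and angle between the z axis of cap and the z axis of dish, either way round below 0.15 rad and linear speed of cap below 0.02 m/s and contact force between cap and the fingers below 0.1 N), for 0.3 s.
2. the deck is level (within 0.010 rad) and the knob released (value of joint deck between -0.01 and 0.01 rad and contact force between knob and the fingers below 0.1 N), for 0.3 s.
3. all discs present are piled on the pan, each within 10 mm of its centre, lying flat, wider below smaller, released, with the deck level (horizontal distance between each of weight_a, weight_b, weight_c, weight_d and pan below 0.01 m and angle between the z axis of each of weight_a, weight_b, weight_c, weight_d and the z axis of pan, either way round below 0.06 rad and linear speed of each of weight_a, weight_b, weight_c, weight_d below 0.02 m/s and contact force between each of weight_a, weight_b, weight_c, weight_d and the fingers below 0.1 N and ((angle between weight_a's own z axis and vertical below 1 rad and z of weight_b in the frame of weight_a above 0.008 m) or (angle between weight_a's own z axis and vertical above 2 rad and z of weight_b in the frame of weight_a below 0.008 m)) and ((angle between weight_a's own z axis and vertical below 1 rad and z of weight_c in the frame of weight_a above 0.008 m) or (angle between weight_a's own z axis and vertical above 2 rad and z of weight_c in the frame of weight_a below 0.008 m)) and ((angle between weight_a's own z axis and vertical below 1 rad and z of weight_d in the frame of weight_a above 0.008 m) or (angle between weight_a's own z axis and vertical above 2 rad and z of weight_d in the frame of weight_a below 0.008 m)) and ((angle between weight_b's own z axis and vertical below 1 rad and z of weight_c in the frame of weight_b above 0.008 m) or (angle between weight_b's own z axis and vertical above 2 rad and z of weight_c in the frame of weight_b below 0.008 m)) and ((angle between weight_b's own z axis and vertical below 1 rad and z of weight_d in the frame of weight_b above 0.008 m) or (angle between weight_b's own z axis and vertical above 2 rad and z of weight_d in the frame of weight_b below 0.008 m)) and ((angle between weight_c's own z axis and vertical below 1 rad and z of weight_d in the frame of weight_c above 0.008 m) or (angle between weight_c's own z axis and vertical above 2 rad and z of weight_d in the frame of weight_c below 0.008 m)) and value of joint deck between -0.01 and 0.01 rad), for 0.3 s.
4. the key is pushed down (more than 4 mm of its 6 mm) (value of joint key above 0.004 m), for 0.05 s.
At the end, for the whole second after the job is handed in: The cap lies flat in the dish (centre within 14 mm of the dish's), the deck is level within 0.010 rad, every disc present lies flat in one pile on the pan with its centre within 10 mm of the pan's centre, the wider below the smaller, all at rest and released, and the key is up again (all of step 1 and all of step 3 and value of joint key below 0.002 m); the robot touches nothing.
It fails at once if a bystander is pushed more than 40 mm away or knocked over (distance of any of mug, sanitiser, stapler, tape_roll, eraser, stamp, clip_box from where it was at the start of the episode above 0.04 m or angle between any of mug, sanitiser, stamp's own z axis and vertical above 0.6 rad).
Of weight_a, weight_b, weight_c, weight_d only 3 to 4 are there at a start; the rules pass over those that are not, and their reading is None.
At some moment in a run one of weight_a, weight_b, weight_c, weight_d may be knocked a few centimetres aside while the robot is not near it.
Once in a run the grip may slacken for a moment while it holds something.
It also fails if it takes over 210 s, if anything falls off the work surface, if the arm or the gripper's body presses on something with over 40 N, if the wrist force passes 120 N, or if a joint passes its speed limit or range.

## Working session

There is one attempt and no reset: what is moved stays moved. The work goes in short steps, Python scripts to look and compute and a tool call to move; the robot and the scene stay as the last step left them, time stands still between calls to the robot, and variables do not carry over. Pictures are saved under pics/ and viewed, and the job is handed in when it is done.

Besides the shell and the picture viewer there is one more tool, called as name([rows], argument=value, ...), one row to a line, values as JSON. jog_arm: Moves the arm, as the interface text tells. Its arguments: {"type":"object","properties":{"deltas":{"type":"array","items":{"type":"array"}},"squeeze":{"type":"number"}},"required":["deltas"]}

```bash
ls; mkdir -p pics; python3 - <<'E'
from station import ctrl,get_image,calibration,job
import cv2
print(ctrl.get_obs())
for n in("scene","top","wrist"):
    c=calibration(n);print(n,c)
    cv2.imwrite(f"pics/{n}0.png",get_image(n)[:,:,::-1])
E
```

```text
pics
{'t': 0.0, 'q': array([ 1.19201655e+00,  5.33833162e-02,  1.61428866e+00,  7.15850242e-06,
        1.47596836e+00, -1.18988768e-01]), 'dq': array([-7.52090033e-04, -1.01198062e-03, -9.19086931e-05, -7.29921587e-04,
        2.94120388e-04,  7.75430522e-04]), 'effort': array([ 1.78074210e-03, -3.93674862e+01, -3.70183432e+01,  1.80771185e-04,
        7.08942898e-03,  1.32829027e-05]), 'tool_pos': array([0.16031209, 0.60345711, 0.23004979]), 'tool_rot': array([ 2.48964609,  1.91434644, -0.00276936]), 'contact_force': array([ 0.25322445, -0.45051552, -0.38480167]), 'wrist_torque': array([ 0.00918375, -0.01973562,  0.01787111]), 'opening': 0.0852665465211371}
scene {'mtx': array([[465.68500015,   0.        , 331.64399621],
       [  0.        , 465.68500015, 199.79006809],
       [  0.        ,   0.        ,   1.        ]]), 'origin': array([0.9840673 , 0.4960425 , 0.92167733]), 'rotation': array([0.33504041, 0.80699801, 2.24208564])}
top {'mtx': array([[487.02545754,   0.        , 311.84379805],
       [  0.        , 487.02545754, 195.48617327],
       [  0.        ,   0.        ,   1.        ]]), 'origin': array([0.41777413, 0.01777577, 1.55254004]), 'rotation': array([ 0.04694451, -0.05231013, -1.59411242])}
wrist {'mtx': array([[309.70691629,   0.        , 314.26230135],
       [  0.        , 309.70691629, 196.21041458],
       [  0.        ,   0.        ,   1.        ]]), 'tool_from_camera': array([[ 9.99999751e-01, -3.45731314e-04,  6.15676414e-04,
        -2.53131679e-04],
       [-1.50726089e-04, -9.56350471e-01, -2.92222098e-01,
        -7.44506767e-02],
       [ 6.89832759e-04,  2.92221932e-01, -9.56350284e-01,
        -1.42801398e-01],
       [ 0.00000000e+00,  0.00000000e+00,  0.00000000e+00,
         1.00000000e+00]])}
```

View pics/top0.png

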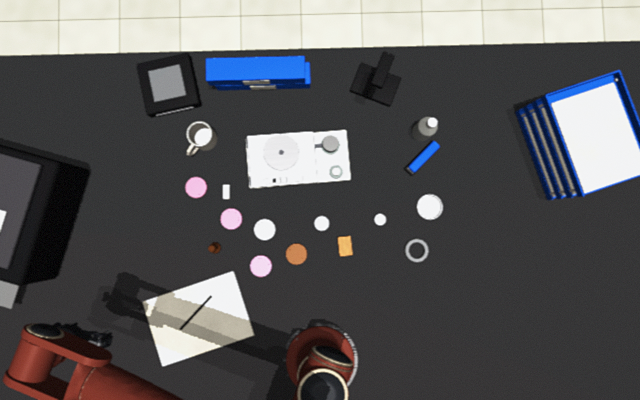

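View pics/scene0.png

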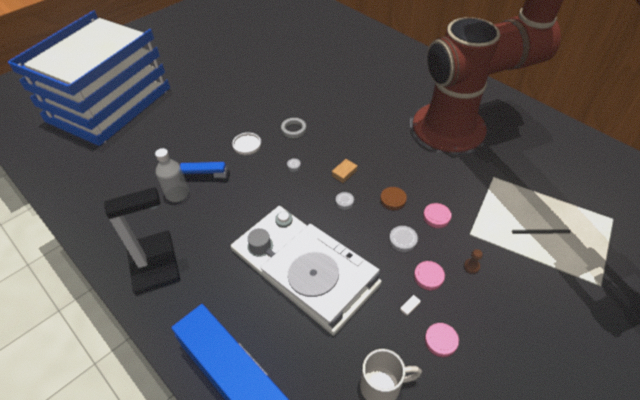

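View pics/wrist0.png

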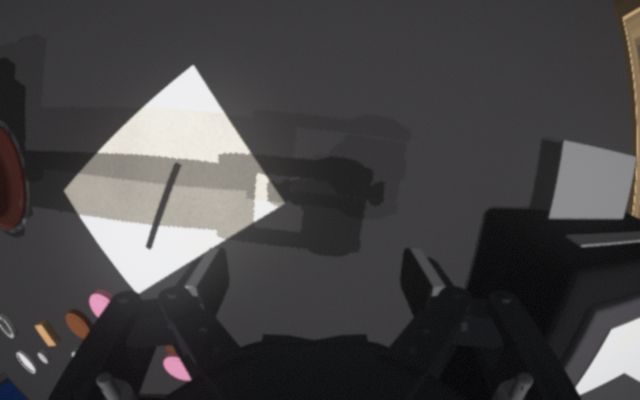

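Top view: white discs at (264,229), (322,223) and (380,219). Pink look-alikes are at (196,187), (231,218) and (261,266), and a brown one is at (296,254). The dish is at (430,207). The cap/knob is at (330,144) and the key at (336,172). I'll measure them in an enlarged crop.

```bash
cat > h.py <<'E'
import numpy as np,cv2
from scipy.spatial.transform import Rotation as R
from station import ctrl,get_image,calibration,job
def ray(n,px,obs=None):
    c=calibration(n);K=c["mtx"]
    if n=="wrist":
        obs=obs or ctrl.get_obs()
        dx,dy=px[0]-K[0,2],px[1]-K[1,2];r=np.hypot(dx,dy);th=r/K[0,0]
        d=np.array([np.sin(th)*dx/max(r,1e-9),-np.sin(th)*dy/max(r,1e-9),-np.cos(th)])
        T=c["tool_from_camera"];Rt=R.from_rotvec(obs["tool_rot"]).as_matrix()
        return Rt@T[:3,3]+obs["tool_pos"],Rt@T[:3,:3]@d
    d=np.array([(px[0]-K[0,2])/K[0,0],-(px[1]-K[1,2])/K[1,1],-1])
    return c["origin"],R.from_rotvec(c["rotation"]).as_matrix()@d
def p2w(n,px,z,obs=None):
    o,d=ray(n,px,obs);return o+d*(z-o[2])/d[2]
def w2p(n,p,obs=None):
    c=calibration(n);K=c["mtx"]
    if n=="wrist":
        obs=obs or ctrl.get_obs();T=c["tool_from_camera"];Rt=R.from_rotvec(obs["tool_rot"]).as_matrix()
        v=T[:3,:3].T@(Rt.T@(np.array(p)-obs["tool_pos"])-T[:3,3]);v=v*[1,-1,-1]
        r=np.hypot(v[0],v[1]);th=np.arctan2(r,v[2]);return K[:2,2]+K[0,0]*th*v[:2]/r
    v=R.from_rotvec(c["rotation"]).as_matrix().T@(np.array(p)-c["origin"]);v=v*[1,-1,-1];return K[:2,2]+K[0,0]*v[:2]/v[2]
def crop(n,name,x0,y0,x1,y1,s,im=None):
    im=get_image(n) if im is None else im
    cv2.imwrite(f"pics/{name}.png",cv2.resize(im[y0:y1,x0:x1,::-1],None,fx=s,fy=s,interpolation=cv2.INTER_CUBIC));return im
def tool(deltaw,obs=None):
    obs=obs or ctrl.get_obs();return R.from_rotvec(obs["tool_rot"]).as_matrix().T@np.array(deltaw)
def tri(pxs):
    A=np.zeros((3,3));b=np.zeros(3)
    for n,p in pxs:
        o,d=ray(n,p);d=d/np.linalg.norm(d);M=np.eye(3)-np.outer(d,d);A+=M;b+=M@o
    return np.linalg.solve(A,b)
E
python3 - <<'E'
from h import *
t=cv2.imread("pics/top0.png")[:,:,::-1];s=cv2.imread("pics/scene0.png")[:,:,::-1]
crop("top","tc",180,120,450,280,2.9,t);crop("scene","sc",220,120,460,340,2.6,s)
hsv=cv2.cvtColor(t[:,:,::-1].copy(),cv2.COLOR_BGR2HSV)
g=(hsv[:,:,2]>110).astype(np.uint8)
n,l,st,ce=cv2.connectedComponentsWithStats(g)
for i in range(1,n):
    if 20<st[i,4]<2500 and 100<ce[i][1]<290:
        m=l==i;c=ce[i];w=p2w("top",c,.016)
        a=p2w("top",c+[1,0],.016)-w
        print(c.round(1),st[i,:5],w.round(4),"diam",round(2000*np.sqrt(st[i,4]/np.pi)*np.hypot(*a[:2]),1),t[m].mean(0).round())
E
```

```text
[557.1 147.8] [541 107  33  82 224] [ 0.6483 -0.7731  0.016 ] diam 53.9 [134. 129. 117.]
[547.5 151.5] [533 112  30  79 188] [ 0.6371 -0.7419  0.016 ] diam 49.3 [133. 128. 116.]
[428.2 125.6] [419 117  19  19 283] [ 0.7292 -0.3652  0.016 ] diam 60.6 [163. 163. 159.]
[537.7 152.8] [523 116  30  76 173] [ 0.6336 -0.7106  0.016 ] diam 47.3 [126. 123. 115.]
[198.8 136.6] [186 121  27  34 480] [0.711  0.3667 0.016 ] diam 78.7 [207. 206. 203.]
[423.7 156.4] [408 141  32  32 351] [ 0.6306 -0.347   0.016 ] diam 67.3 [ 33. 106. 227.]
[195.6 187. ] [185 177  22  22 379] [0.5503 0.3782 0.016 ] diam 69.4 [232. 182. 216.]
[225.5 191.3] [222 184   8  16 121] [0.5343 0.2839 0.016 ] diam 39.2 [211. 212. 213.]
[563.1 195.4] [561 193   6   6  23] [ 0.496  -0.7837  0.016 ] diam 17.2 [ 75. 101. 160.]
[573.7 194.2] [571 192   6   6  21] [ 0.4988 -0.8176  0.016 ] diam 16.4 [ 80. 106. 164.]
[429.4 206.5] [416 194  27  26 549] [ 0.471  -0.3591  0.016 ] diam 83.6 [228. 229. 230.]
[  2.  217.6] [  0 209   7  23  91] [0.4682 0.9879 0.016 ] diam 33.8 [212. 213. 214.]
[230.7 218.5] [220 208  22  22 387] [0.4482 0.2687 0.016 ] diam 69.9 [231. 192. 221.]
[379.7 219.1] [374 213  13  13 126] [ 0.435  -0.2007  0.016 ] diam 39.9 [218. 219. 220.]
[321.3 223. ] [314 216  16  15 193] [ 0.4271 -0.0165  0.016 ] diam 49.4 [225. 226. 228.]
[264.3 229.2] [253 219  23  22 385] [0.4119 0.1636 0.016 ] diam 69.7 [230. 231. 233.]
[344.7 245.9] [338 236  15  21 276] [ 0.3537 -0.0881  0.016 ] diam 58.9 [221. 171. 100.]
[416.5 250.1] [405 239  24  23 227] [ 0.335  -0.3131  0.016 ] diam 53.4 [167. 169. 170.]
[296.  253.8] [286 244  21  21 362] [0.3326 0.0656 0.016 ] diam 67.3 [194. 129.  82.]
[260.4 265.6] [250 255  22  22 394] [0.2985 0.1777 0.016 ] diam 70.1 [231. 202. 227.]
```

View pics/tc.png

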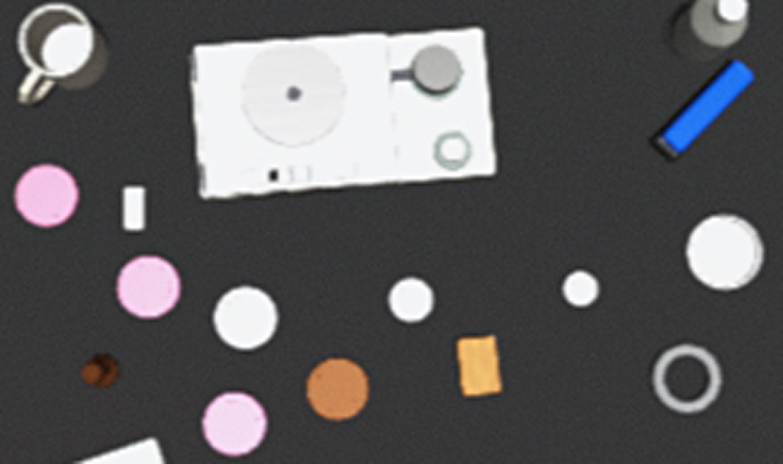

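View pics/sc.png

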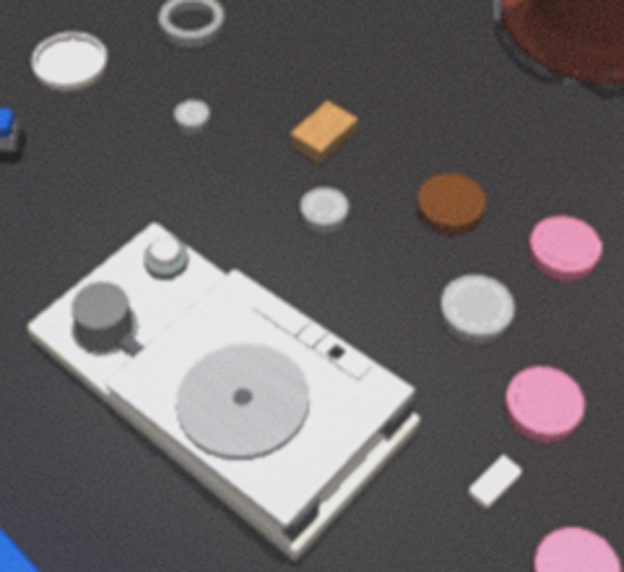

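```bash
python3 - <<'E'
from h import *
T=lambda x,y:(x/2.9+180,y/2.9+120)
S=lambda x,y:(x/2.6+220,y/2.6+120)
print("cap",p2w("top",T(436,70),.064),tri([("top",T(436,70)),("scene",S(101,302))]))
print("key",p2w("top",T(453,149),.035),tri([("top",T(453,149)),("scene",S(166,248))]))
print("pan",tri([("top",T(293,94)),("scene",S(243,397))]))
print("dish",p2w("top",(429.4,206.5),.012),p2w("scene",S(69,59),.012))
a=p2w("top",T(484,28),.028);b=p2w("top",T(495,174),.028);print("right edge",a,b,np.degrees(np.arctan2(*(a-b)[[1,0]])))
g=tri([("top",T(274,175)),("scene",S(337,351))]);print("gauge",g)
for n,px in(("a",S(478,305)),("c",S(325,206)),("d",S(192,113))):print(n,p2w("scene",px,.016))
o=ctrl.get_obs();print(R.from_rotvec(o["tool_rot"]).as_matrix().round(3))
E
```

```text
cap [ 0.66881565 -0.0492519   0.064     ] [ 0.67017943 -0.04981251  0.05780287]
key [ 0.58723233 -0.06664714  0.035     ] [ 0.5854122  -0.06531404  0.04310647]
pan [0.64766702 0.10419093 0.05494312]
dish [ 0.4710557  -0.35999196  0.012     ] [ 0.47403276 -0.35381345  0.012     ]
right edge [ 0.71986305 -0.10445472  0.028     ] [ 0.55970754 -0.11181801  0.028     ] 2.632370483451414
gauge [0.56078792 0.12690918 0.05430841]
a [0.41430109 0.16825626 0.016     ]
c [ 0.42875292 -0.01145613  0.016     ]
d [ 0.43634077 -0.19604907  0.016     ]
[[ 0.257  0.966 -0.001]
 [ 0.966 -0.257 -0.002]
 [-0.002 -0.    -1.   ]]
```

jog_arm([
  [[0, 0, 72], [-0.5, 0.66, 0], 0.085],
  [[0, 0, 72], [-0.5, 0.66, 0], 0.085],
  [[0, 0, 72], [-0.5, 0.66, 0], 0.085],
  [[0, 0, 72], [-0.5, 0.66, 0], 0.085],
  [[0, 0, 72], [-0.5, 0.66, 0], 0.085],
  [[0, 0, 72], [-0.5, 0.66, 0], 0.085],
  [[0, 0, 72], [-0.5, 0.66, 0], 0.085],
  [[0, 0, 72], [-0.5, 0.66, 0], 0.085],
  [[0, 0, 72], [-0.5, 0.66, 0], 0.085],
  [[0, 0, 72], [-0.5, 0.66, 0], 0.085],
  [[0, 0, 72], [-0.5, 0.66, 0], 0.085],
  [[0, 0, 72], [-0.5, 0.66, 0], 0.085],
])

```text
t: 1.15
tool_pos: [0.4688, 0.2079, 0.2312]
tool_rot: [-3.14, -0.084, -0.0]
contact_force: [0.1, -0.1, -0.9]
opening: 0.085
```

jog_arm([
  [[0, 0, 0], [0.186, 0.268, 0], 0.085],
  [[0, 0, 0], [0.186, 0.268, 0], 0.085],
  [[0, 0, 0], [0.186, 0.268, 0], 0.085],
  [[0, 0, 0], [0.186, 0.268, 0], 0.085],
  [[0, 0, 0], [0.186, 0.268, 0], 0.085],
  [[0, 0, 0], [0.186, 0.268, 0], 0.085],
  [[0, 0, 0], [0.186, 0.268, 0], 0.085],
  [[0, 0, 0], [0.186, 0.268, 0], 0.085],
  [[0, 0, 0], [0.186, 0.268, 0], 0.085],
  [[0, 0, 0], [0.186, 0.268, 0], 0.085],
  [[0, 0, 0], [0.186, 0.268, 0], 0.085],
])

```text
t: 2.07
tool_pos: [0.6681, -0.0475, 0.2306]
tool_rot: [-3.14, -0.085, 0.002]
contact_force: [-0.6, 0.5, -0.2]
opening: 0.0852
```

```bash
python3 - <<'E'
from h import *
o=ctrl.get_obs();print(o["tool_pos"],o["tool_rot"],o["q"].round(2))
im=get_image("wrist");crop("wrist","w1",0,0,640,400,1.25,im);np.save("w1.npy",im)
for p in([.669,-.05,.064],[.587,-.067,.04],[.648,.104,.055]):print(w2p("wrist",p,o))
E
```

```text
[ 0.66807994 -0.04749888  0.23059396] [-3.13977661e+00 -8.50136040e-02  2.08985652e-03] [-0.18  0.16  1.5   0.    1.48 -0.24]
[315.26435443 179.66996493]
[242.22910547 185.58898359]
[302.79289134  29.90992869]
```

View pics/w1.png

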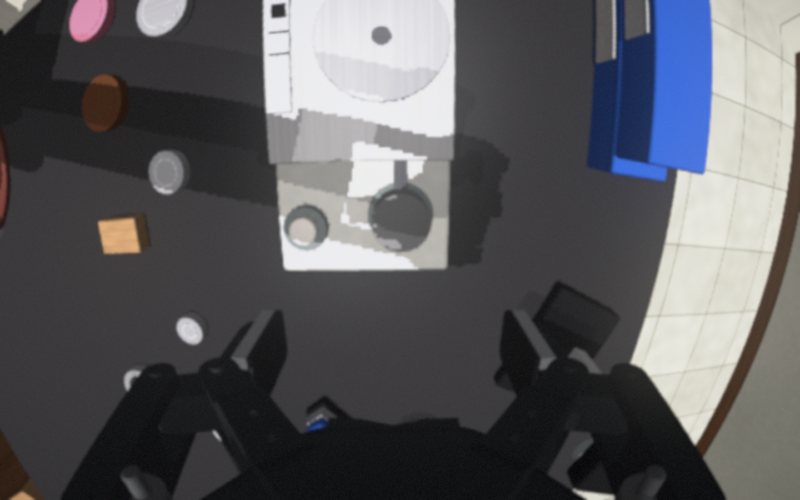

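```bash
python3 - <<'E'
from h import *
im=np.load("w1.npy");crop("wrist","w1c",200,110,380,230,4,im)
o=ctrl.get_obs()
print(p2w("wrist",(320,170.5),.064,o),p2w("wrist",(241,185),.04,o),p2w("wrist",(304.5,28),.055,o),p2w("wrist",(134,137.5),.016,o),p2w("wrist",(152,263),.016,o))
E
```

```text
[ 0.67319729 -0.03961919  0.064     ] [ 0.58542339 -0.06599322  0.04      ] [0.64936192 0.10673609 0.055     ] [ 0.43140181 -0.01530961  0.016     ] [ 0.43802496 -0.19723271  0.016     ]
```

View pics/w1c.png

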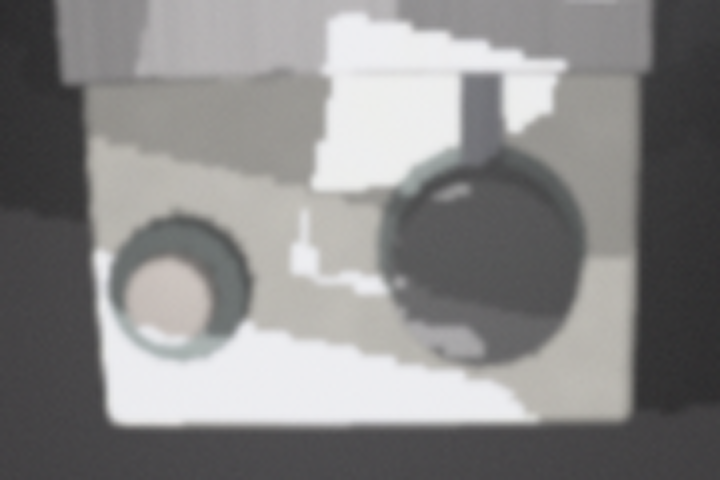

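```bash
python3 - <<'E'
from h import *
o=ctrl.get_obs()
print(p2w("wrist",(321,176.5),.064,o),p2w("wrist",(242.5,185),.043,o),p2w("wrist",(245,182),.03,o))
g=p2w("wrist",(321,176.5),.064,o)
for q in([.669,-.05],[.67,-.045]):
  for z,r in((.064,.025),(.028,.025)):
    print(q,z,[((w2p("wrist",[q[0]+r*np.cos(t),q[1]+r*np.sin(t),z],o)-[200,110])*4).round() for t in(0,np.pi/2,np.pi,-np.pi/2)])
E
```

```text
[ 0.67459949 -0.04585975  0.064     ] [ 0.58787618 -0.0650708   0.043     ] [ 0.58793182 -0.06491739  0.03      ]
[0.669, -0.05] 0.064 [array([558., 286.]), array([467., 185.]), array([364., 275.]), array([456., 373.])]
[0.669, -0.05] 0.028 [array([548., 255.]), array([466., 164.]), array([374., 245.]), array([456., 334.])]
[0.67, -0.045] 0.064 [array([563., 267.]), array([472., 166.]), array([369., 257.]), array([461., 355.])]
[0.67, -0.045] 0.028 [array([553., 238.]), array([470., 146.]), array([378., 229.]), array([461., 317.])]
```

jog_arm([
  [[0, 0, 0], [0.003, 0, 0.04], 0.085],
  [[0, 0, 0], [0.003, 0, 0.08], 0.085],
  [[0, 0, 0], [0.003, 0, 0.12], 0.085],
  [[0, 0, 0], [0.003, 0, 0.135], 0.085],
  [[0, 0, 0], [0.003, 0, 0.135], 0.085],
  [[0, 0, 0], [0.003, 0, 0.135], 0.085],
])

```text
t: 2.62
tool_pos: [0.6712, -0.0466, 0.0967]
tool_rot: [-3.14, -0.087, 0.001]
contact_force: [-0.2, 0.2, 0.6]
opening: 0.0851
```

```bash
python3 - <<'E'
from h import *
o=ctrl.get_obs();print(o["tool_pos"],o["tool_rot"],o["q"].round(2))
im=get_image("wrist");crop("wrist","w2",100,80,540,400,1.8,im);np.save("w2.npy",im)
E
```

```text
[ 0.67115679 -0.04664901  0.09667829] [-3.14020837e+00 -8.70486765e-02  8.85582849e-04] [-0.18  0.27  1.6   0.    1.27 -0.24]
```

View pics/w2.png

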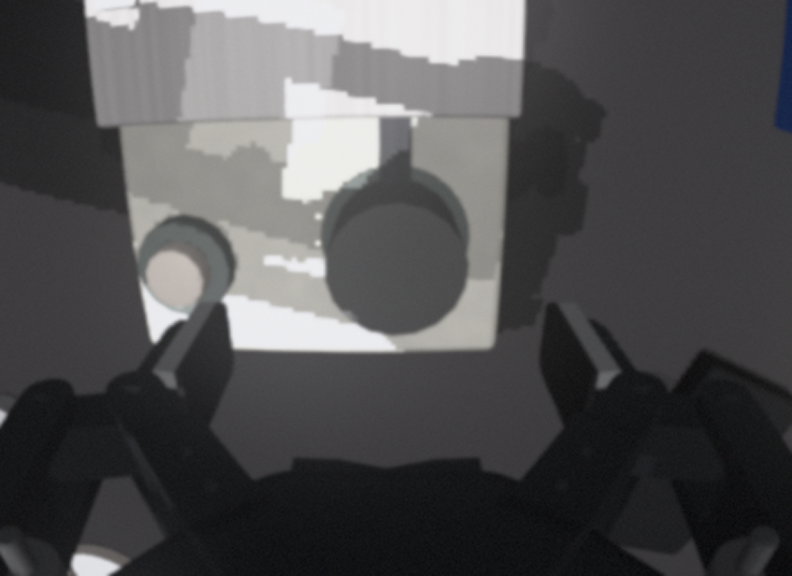

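```bash
python3 - <<'E'
from h import *
o=ctrl.get_obs()
print(p2w("wrist",(320.6,227.8),.064,o))
for d in((397+71,266),(397-71,266),(397,334),(397,203)): print(p2w("wrist",(100+d[0]/1.8,80+d[1]/1.8),.064,o))
E
```

```text
[ 0.67678405 -0.04773334  0.064     ]
[ 0.70149661 -0.04654366  0.064     ]
[ 0.6521881  -0.04911913  0.064     ]
[ 0.67847217 -0.07475086  0.064     ]
[ 0.67535055 -0.0250726   0.064     ]
```

jog_arm([
  [[0, 0, 0], [0.004, 0.002, 0.02], 0.07],
  [[0, 0, 0], [0.004, 0.002, 0.04], 0.07],
  [[0, 0, 0], [0.004, 0.002, 0.057], 0.07],
  [[0, 0, 0], [0.004, 0.002, 0.057], 0.07],
  [[0, 0, 0], [0.004, 0.002, 0.057], 0.04],
  [[0, 0, 0], [0.004, 0.002, 0.057], 0.04],
  [[0, 0, 0], [0.004, 0.002, 0.057], 0.04],
  [[0, 0, 0], [0.004, 0.002, 0.057], 0.04],
  [[0, 0, 0], [0.004, 0.002, 0.057], 0.04],
  [[0, 0, 0], [0.004, 0.002, 0.057], 0.04],
  [[0, 0, 0], [0.004, 0.002, 0.057], 0.04],
  [[0, 0, 0], [0.004, 0.002, 0.057], 0.04],
], squeeze=25)

```text
t: 3.67
tool_pos: [0.6779, -0.0496, 0.0429]
tool_rot: [3.139, 0.085, 0.008]
contact_force: [0.1, -0.0, 6.5]
opening: 0.0485
```

```bash
python3 - <<'E'
from h import *
o=ctrl.get_obs();print(o["contact_force"],o["wrist_torque"],o["tool_pos"],o["opening"])
im=get_image("wrist");crop("wrist","w3",100,80,540,400,1.8,im)
crop("scene","s3",200,160,420,340,3.5)
o=ctrl.get_obs();print(o["contact_force"],o["tool_pos"])
E
```

```text
[ 0.11357965 -0.0383199   6.48083702] [0.03768114 0.11111929 0.00621977] [ 0.67789251 -0.04963797  0.04292435] 0.04849144488217531
[-0.25496911 -0.78713659  6.18105797] [ 0.67789488 -0.04964291  0.04293954]
```

View pics/w3.png

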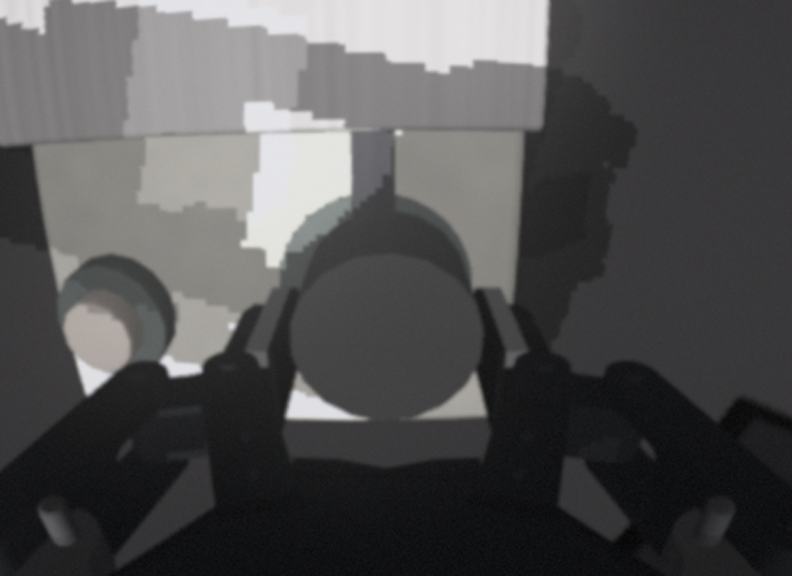

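View pics/s3.png

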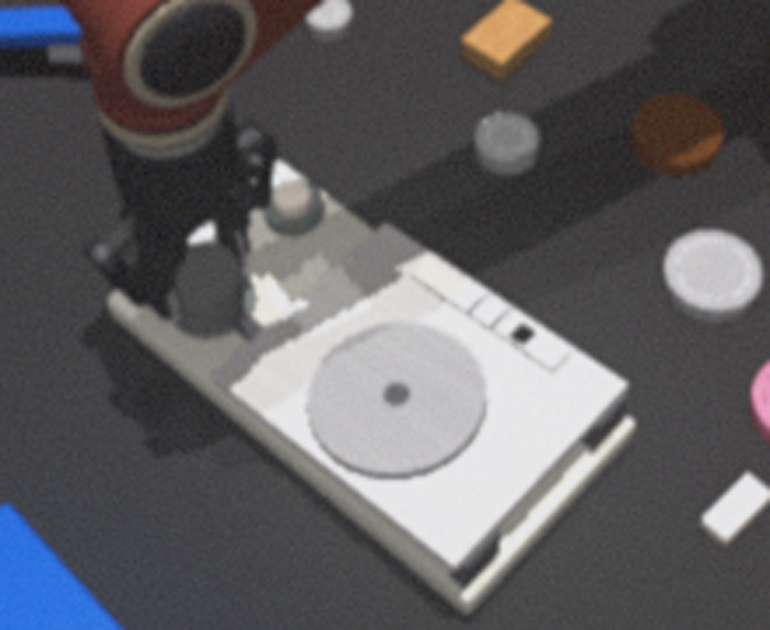

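jog_arm([
  [[0, 0, 0], [0, 0, 0], 0.04],
  [[0, 0, 0], [0, 0, -0.01], 0.04],
  [[0, 0, 0], [0, 0, -0.02], 0.04],
  [[0, 0, 0], [0, 0, -0.035], 0.04],
  [[0, 0, 0], [0, 0, -0.06], 0.04],
  [[0, 0, 0], [0, 0, -0.09], 0.04],
  [[0, 0, 0], [0, 0, -0.12], 0.04],
  [[0, 0, 0], [0, 0, -0.14], 0.04],
  [[0, 0, 0], [0, 0, -0.14], 0.04],
  [[0, 0, 0], [0, 0, -0.14], 0.04],
], squeeze=40)

```text
t: 4.6
tool_pos: [0.6767, -0.0495, 0.1826]
tool_rot: [3.139, 0.085, 0.008]
contact_force: [-1.2, 0.0, -0.1]
opening: 0.0485
```

```bash
python3 - <<'E'
from h import *
o=ctrl.get_obs();print(o["tool_pos"],o["tool_rot"],o["opening"],o["contact_force"])
crop("wrist","w4",0,0,640,400,1.25)
print(tool(np.array([.472,-.358,.17])-o["tool_pos"],o))
E
```

```text
[ 0.67672164 -0.04947909  0.18259672] [3.13938683 0.0854734  0.00758674] 0.04850912018752565 [-1.15503585  0.02682501 -0.13877295]
[-0.22126435  0.2969103   0.01188019]
```

View pics/w4.png

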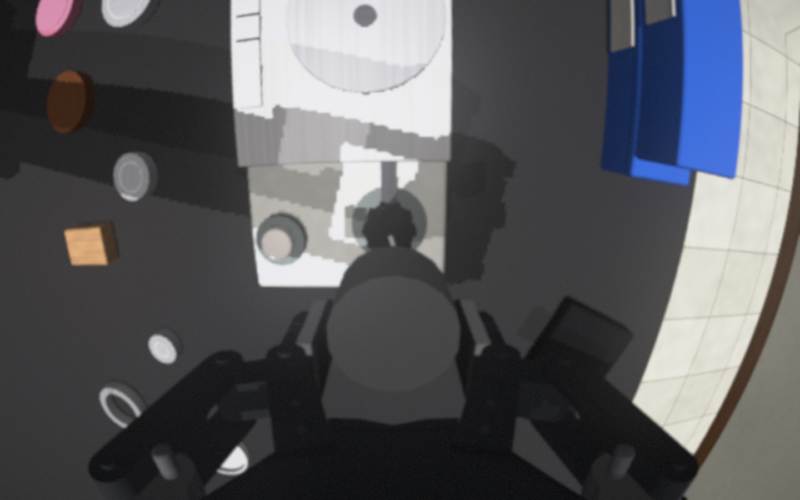

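jog_arm([
  [[0, 0, 0], [-0.03, 0.03, 0], 0.04],
  [[0, 0, 0], [-0.05, 0.06, 0], 0.04],
  [[0, 0, 0], [-0.075, 0.09, 0], 0.04],
  [[0, 0, 0], [-0.1, 0.12, 0], 0.04],
  [[0, 0, 0], [-0.125, 0.15, 0], 0.04],
  [[0, 0, 0], [-0.15, 0.18, 0.01], 0.04],
  [[0, 0, 0], [-0.17, 0.21, 0.02], 0.04],
  [[0, 0, 0], [-0.19, 0.24, 0.03], 0.04],
  [[0, 0, 0], [-0.21, 0.27, 0.04], 0.04],
  [[0, 0, 0], [-0.221, 0.297, 0.05], 0.04],
  [[0, 0, 0], [-0.221, 0.297, 0.05], 0.04],
  [[0, 0, 0], [-0.221, 0.297, 0.05], 0.04],
])

```text
t: 5.65
tool_pos: [0.4689, -0.3577, 0.1263]
tool_rot: [-3.136, -0.081, 0.006]
contact_force: [0.1, 0.4, -0.1]
opening: 0.0484
```

```bash
python3 - <<'E'
from h import *
o=ctrl.get_obs();print(o["tool_pos"],o["tool_rot"],o["opening"],o["contact_force"])
crop("wrist","w5",100,80,540,400,1.8)
crop("top","t5",380,160,480,260,7)
E
```

```text
[ 0.46889819 -0.35768333  0.12626548] [-3.13636273 -0.08072447  0.00575069] 0.048392472880929634 [ 0.08558666  0.44690739 -0.06621857]
```

View pics/w5.png

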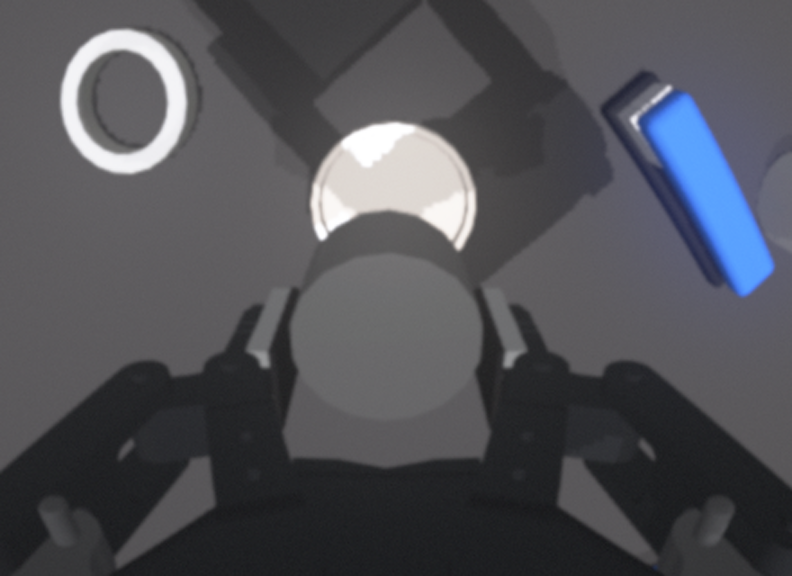

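View pics/t5.png

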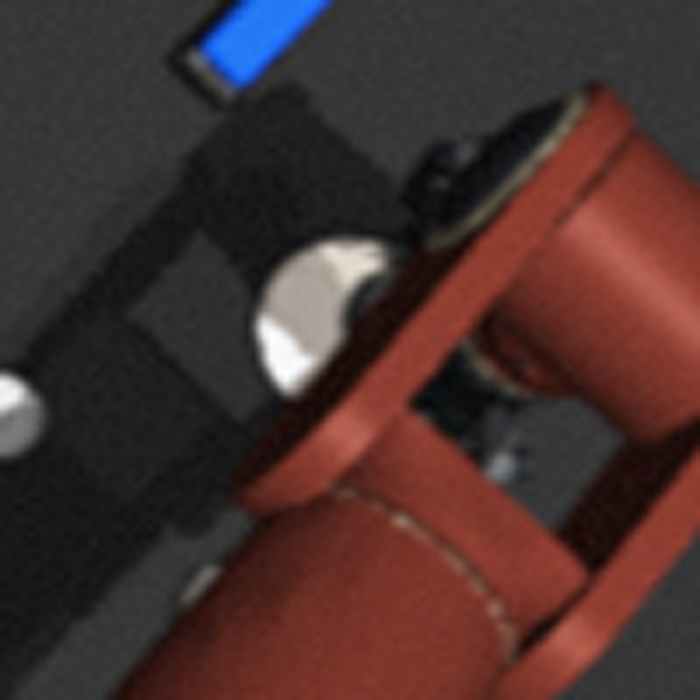

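```bash
python3 - <<'E'
from h import *
o=ctrl.get_obs()
f=lambda x,y:(100+x/1.8,80+y/1.8)
print("dish",p2w("wrist",f(393.5,203),.012,o), p2w("wrist",f(393.5,122),.012,o),p2w("wrist",f(311,203),.012,o),p2w("wrist",f(476,203),.012,o))
print("cap",p2w("wrist",f(387,335),.147,o),p2w("wrist",f(387,418),.147,o),p2w("wrist",f(387,254),.147,o))
E
```

```text
dish [ 0.47428797 -0.35827302  0.012     ] [ 0.47200442 -0.31890325  0.012     ] [ 0.43420491 -0.36045581  0.012     ] [ 0.51452538 -0.35603578  0.012     ]
cap [ 0.47071803 -0.3540546   0.147     ] [ 0.4722235  -0.38103737  0.147     ] [ 0.46948387 -0.33185393  0.147     ]
```

jog_arm([
  [[0, 0, 0], [0.003, 0.002, 0.025], 0.04],
  [[0, 0, 0], [0.003, 0.002, 0.05], 0.04],
  [[0, 0, 0], [0.003, 0.002, 0.07], 0.04],
  [[0, 0, 0], [0.003, 0.002, 0.085], 0.04],
  [[0, 0, 0], [0.003, 0.002, 0.093], 0.04],
  [[0, 0, 0], [0.003, 0.002, 0.1], 0.04],
  [[0, 0, 0], [0.003, 0.002, 0.103], 0.04],
  [[0, 0, 0], [0.003, 0.002, 0.103], 0.04],
  [[0, 0, 0], [0.003, 0.002, 0.103], 0.04],
])

```text
t: 6.5
tool_pos: [0.4748, -0.36, 0.0273]
tool_rot: [3.139, 0.086, 0.002]
contact_force: [0.1, -1.7, 0.6]
opening: 0.0485
```

jog_arm([
  [[0, 0, 0], [0, 0, 0], 0.04],
  [[0, 0, 0], [0, 0, 0], 0.04],
  [[0, 0, 0], [0, 0, 0.002], 0.04],
  [[0, 0, 0], [0, 0, 0.002], 0.04],
  [[0, 0, 0], [0, 0, 0.002], 0.04],
])

```text
t: 6.92
tool_pos: [0.474, -0.3597, 0.0243]
tool_rot: [-3.14, -0.085, 0.0]
contact_force: [0.3, 0.4, -0.4]
opening: 0.0481
```

```bash
python3 - <<'E'
from h import *
o=ctrl.get_obs();print(o["tool_pos"],o["tool_rot"],o["opening"],o["contact_force"])
crop("wrist","w6",100,80,540,400,1.8)
crop("scene","s6",200,80,340,190,5)
E
```

```text
[ 0.47403144 -0.35969602  0.02429304] [-3.14038066e+00 -8.51654979e-02  9.31026137e-05] 0.04813897439690718 [ 0.26884528  0.42901392 -0.42543668]
```

View pics/w6.png

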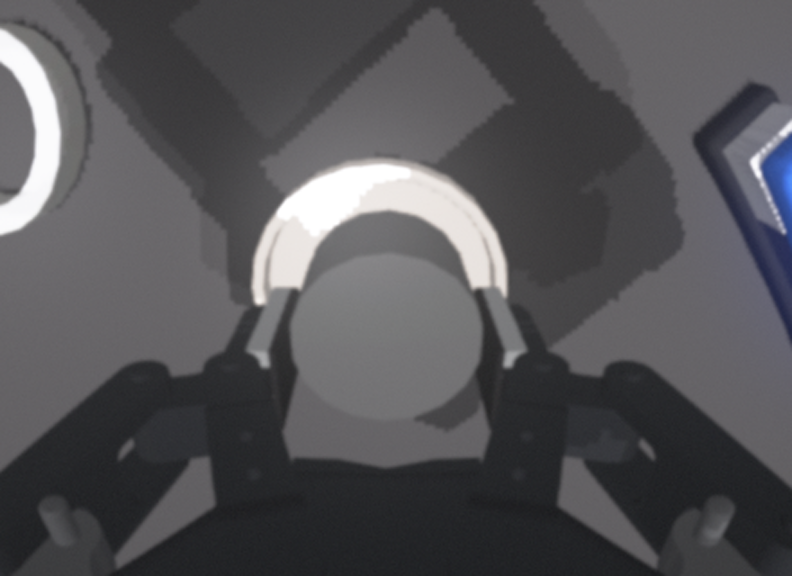

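View pics/s6.png

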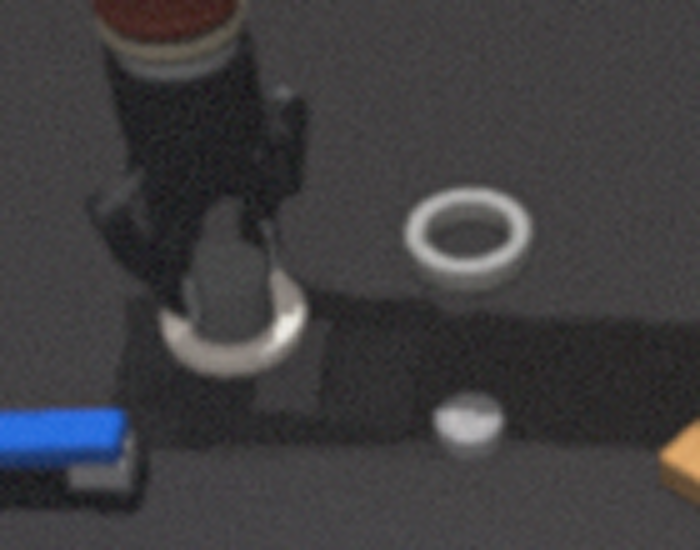

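jog_arm([
  [[0, 0, 0], [0, 0, 0.003], 0.04],
  [[0, 0, 0], [0, 0, 0.005], 0.04],
  [[0, 0, 0], [0, 0, 0.006], 0.04],
  [[0, 0, 0], [0, 0, 0.006], 0.04],
  [[0, 0, 0], [0, 0, 0.006], 0.04],
])

```text
t: 7.43
tool_pos: [0.4742, -0.3598, 0.0191]
tool_rot: [-3.14, -0.086, 0.0]
contact_force: [-2.1, 1.9, 4.6]
opening: 0.0485
```

jog_arm([
  [[0, 0, 0], [0, 0, 0], 0.066],
  [[0, 0, 0], [0, 0, 0], 0.066],
  [[0, 0, 0], [0, 0, 0], 0.066],
  [[0, 0, 0], [0, 0, 0], 0.07],
  [[0, 0, 0], [0, 0, -0.02], 0.075],
  [[0, 0, 0], [0, 0, -0.05], 0.08],
  [[0, 0, 0], [0, 0, -0.09], 0.08],
  [[0, 0, 0], [0, 0, -0.13], 0.08],
  [[0, 0, 0], [0, 0, -0.16], 0.08],
  [[0, 0, 0], [0, 0, -0.16], 0.08],
])

```text
t: 8.27
tool_pos: [0.4774, -0.3628, 0.1876]
tool_rot: [3.13, 0.085, 0.016]
contact_force: [0.6, -0.6, 1.0]
opening: 0.0798
```

```bash
python3 - <<'E'
from h import *
o=ctrl.get_obs();print(o["tool_pos"],o["tool_rot"],o["opening"],o["contact_force"])
im=crop("wrist","w7",100,80,540,400,1.8)
crop("scene","s7",200,80,340,190,5)
E
```

```text
[ 0.47739248 -0.3627929   0.18756801] [3.12991233 0.08525235 0.01598865] 0.07980595154740469 [ 0.58925204 -0.61304582  1.02392371]
```

View pics/w7.png

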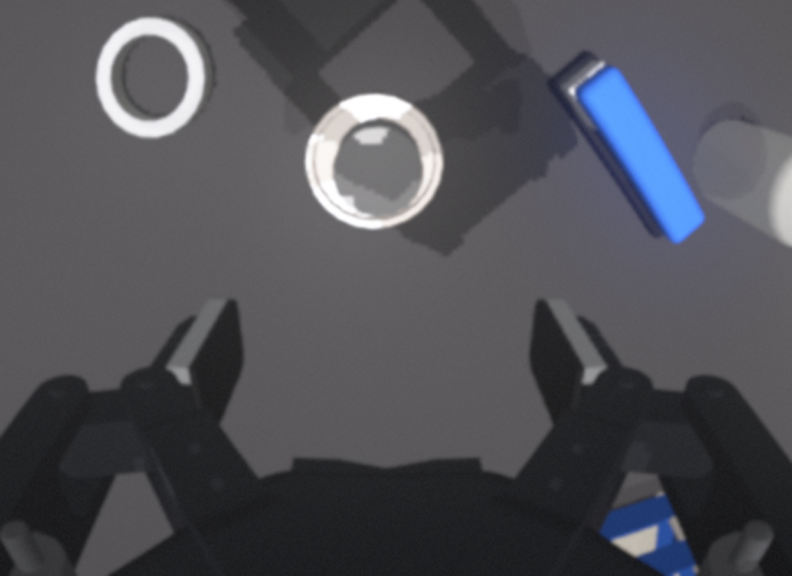

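View pics/s7.png

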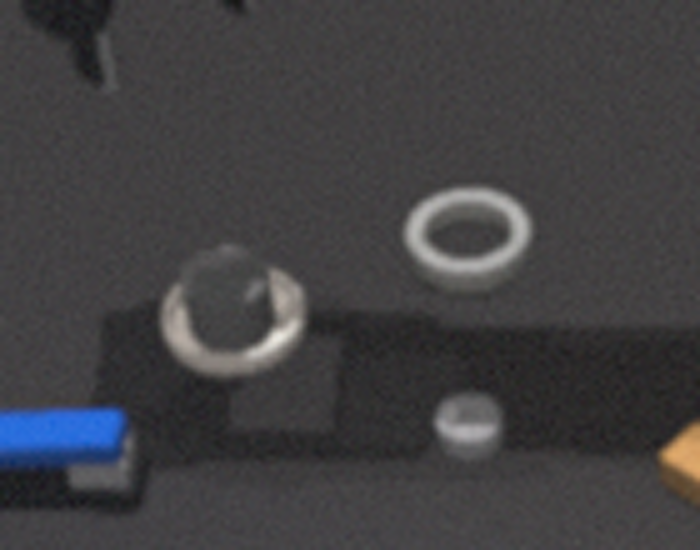

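```bash
python3 - <<'E'
from h import *
o=ctrl.get_obs()
f=lambda x,y:(100+x/1.8,80+y/1.8)
print("dish",p2w("wrist",f(374,160),.012,o)," cap",p2w("wrist",f(379.5,162),.04,o))
k=np.array([.6745,-.0485,.19]);print(tool(k-o["tool_pos"],o))
E
```

```text
dish [ 0.46831609 -0.35306726  0.012     ]  cap [ 0.47139775 -0.34794853  0.04      ]
[ 0.21624551 -0.30065422 -0.00983372]
```

jog_arm([
  [[0, 0, 0], [0.03, -0.03, 0], 0.08],
  [[0, 0, 0], [0.055, -0.06, 0], 0.08],
  [[0, 0, 0], [0.08, -0.09, 0], 0.08],
  [[0, 0, 0], [0.105, -0.12, 0], 0.075],
  [[0, 0, 0], [0.13, -0.15, 0], 0.07],
  [[0, 0, 0], [0.15, -0.18, 0], 0.065],
  [[0, 0, 0], [0.17, -0.21, 0], 0.06],
  [[0, 0, 0], [0.19, -0.24, 0], 0.06],
  [[0, 0, 0], [0.205, -0.27, 0], 0.06],
  [[0, 0, 0], [0.216, -0.3, 0], 0.06],
  [[0, 0, 0], [0.216, -0.3, 0.04], 0.06],
  [[0, 0, 0], [0.216, -0.3, 0.07], 0.06],
])

```text
t: 9.37
tool_pos: [0.6737, -0.0461, 0.1062]
tool_rot: [-3.14, -0.091, 0.0]
contact_force: [-0.5, -1.5, -1.7]
opening: 0.0603
```

jog_arm([
  [[0, 0, 0], [0, 0, 0], 0.06],
  [[0, 0, 0], [0, 0, 0], 0.06],
  [[0, 0, 0], [0, 0, 0], 0.06],
])

```text
t: 9.62
tool_pos: [0.6735, -0.0487, 0.1084]
tool_rot: [-3.14, -0.085, 0.001]
contact_force: [0.8, -0.1, 0.1]
opening: 0.0595
```

```bash
python3 - <<'E'
from h import *
o=ctrl.get_obs();print(o["tool_pos"],o["tool_rot"],o["opening"],o["contact_force"],o["q"].round(2))
im=crop("wrist","w8",100,80,540,400,1.8)
E
```

```text
[ 0.6734843  -0.04872623  0.10843169] [-3.14037152e+00 -8.46518547e-02  5.84052527e-04] 0.05952977891755597 [ 0.76412346 -0.09174867  0.07145373] [-0.18  0.27  1.59  0.    1.29 -0.24]
```

View pics/w8.png

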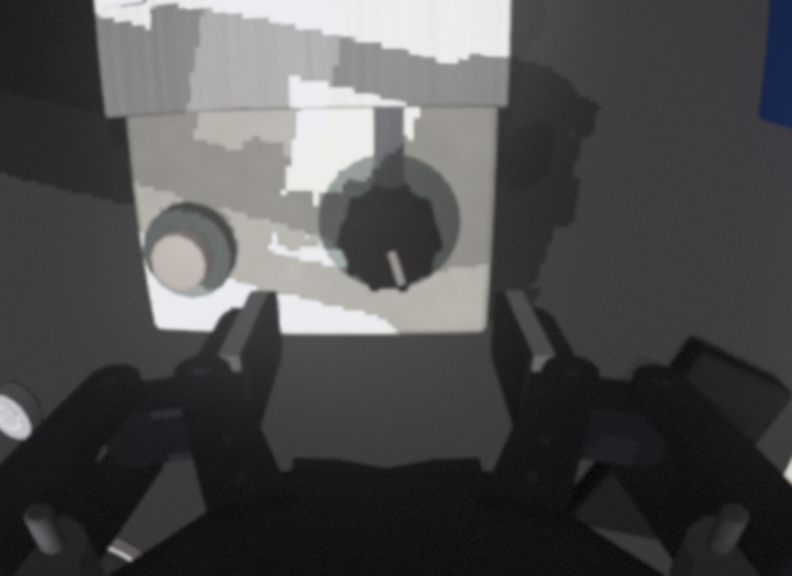

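```bash
python3 - <<'E'
from h import *
o=ctrl.get_obs()
f=lambda x,y:(100+x/1.8,80+y/1.8)
print("knob",p2w("wrist",f(391,241),.056,o),"collar",p2w("wrist",f(389.5,219),.030,o))
t=crop("top","t8",240,120,360,200,6.5)
print([w2p("top",[.675,-.049,.056])])
E
```

```text
knob [ 0.67639243 -0.04751357  0.056     ] collar [ 0.67605852 -0.0472898   0.03      ]
[array([330.10637004, 142.59693503])]
```

View pics/t8.png

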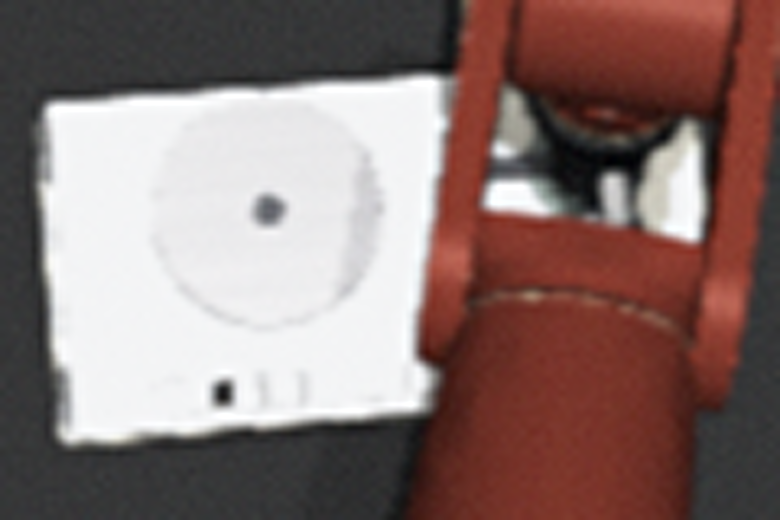

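jog_arm([
  [[0, 0, -7], [0.002, -0.001, 0], 0.06],
  [[0, 0, -14], [0.002, -0.001, 0], 0.06],
  [[0, 0, -21], [0.002, -0.001, 0.01], 0.06],
  [[0, 0, -28], [0.002, -0.001, 0.02], 0.06],
  [[0, 0, -35], [0.002, -0.001, 0.035], 0.06],
  [[0, 0, -40], [0.002, -0.001, 0.05], 0.06],
  [[0, 0, -40], [0.002, -0.001, 0.06], 0.06],
  [[0, 0, -40], [0.002, -0.001, 0.067], 0.06],
  [[0, 0, -40], [0.002, -0.001, 0.07], 0.06],
  [[0, 0, -40], [0.002, -0.001, 0.07], 0.06],
  [[0, 0, -40], [0.002, -0.001, 0.07], 0.06],
], squeeze=30)

```text
t: 10.63
tool_pos: [0.676, -0.0475, 0.0392]
tool_rot: [2.922, 1.153, 0.002]
contact_force: [0.3, 0.1, 0.3]
opening: 0.0601
```

```bash
python3 - <<'E'
from h import *
o=ctrl.get_obs();print(o["tool_pos"],o["tool_rot"],o["opening"],o["contact_force"],o["q"].round(2))
im=crop("wrist","w9",100,80,540,400,1.8)
E
```

```text
[ 0.67604939 -0.04746403  0.03923985] [2.92175931e+00 1.15268003e+00 1.79195036e-03] 0.06007223311557462 [0.26696423 0.1085529  0.29574471] [-0.18  0.35  1.61  0.    1.18 -0.93]
```

View pics/w9.png

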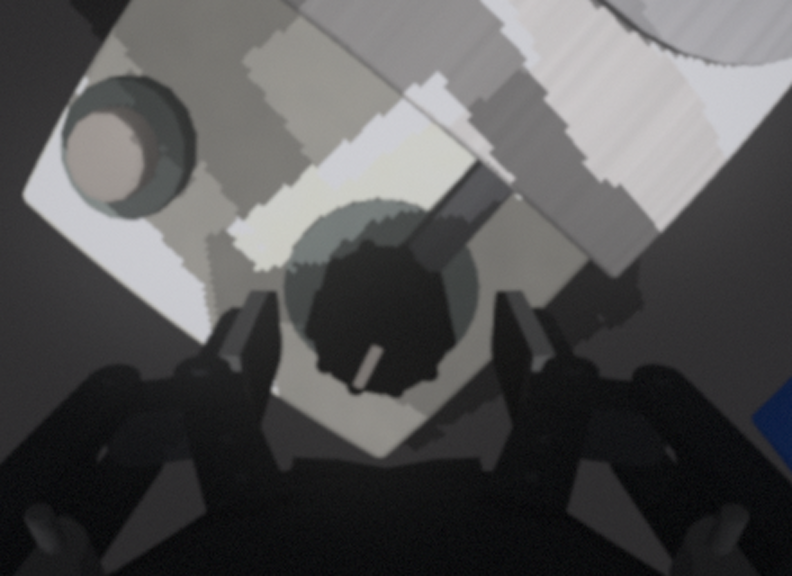

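jog_arm([
  [[0, 0, 0], [0, 0, 0.003], 0.06],
  [[0, 0, 0], [0, 0, 0.005], 0.05],
  [[0, 0, 0], [0, 0, 0.005], 0.025],
  [[0, 0, 0], [0, 0, 0.005], 0.025],
  [[0, 0, 0], [0, 0, 0.005], 0.025],
  [[0, 0, 0], [0, 0, 0.005], 0.025],
  [[0, 0, 0], [0, 0, 0.005], 0.025],
  [[0, 0, 0], [0, 0, 0.005], 0.025],
  [[0, 0, 0], [0, 0, 0.005], 0.025],
])

```text
t: 11.43
tool_pos: [0.6745, -0.048, 0.0334]
tool_rot: [2.922, 1.154, -0.005]
contact_force: [-4.0, -2.3, 3.3]
opening: 0.035
```

jog_arm([
  [[0, 0, 7], [0, 0, 0], 0.025],
  [[0, 0, 14], [0, 0, 0], 0.025],
  [[0, 0, 21], [0, 0, 0], 0.025],
  [[0, 0, 28], [0, 0, 0], 0.025],
  [[0, 0, 35], [0, 0, 0], 0.025],
  [[0, 0, 42], [0, 0, 0], 0.025],
  [[0, 0, 49], [0, 0, 0], 0.025],
  [[0, 0, 56], [0, 0, 0], 0.025],
  [[0, 0, 63], [0, 0, 0], 0.025],
  [[0, 0, 70], [0, 0, 0], 0.025],
  [[0, 0, 77], [0, 0, 0], 0.025],
  [[0, 0, 84], [0, 0, 0], 0.025],
])

```text
t: 12.43
tool_pos: [0.6746, -0.0479, 0.0334]
tool_rot: [2.939, -1.105, -0.003]
contact_force: [-3.8, -2.4, 1.8]
opening: 0.0349
```

```bash
python3 - <<'E'
from h import *
o=ctrl.get_obs();print(o["tool_pos"],o["tool_rot"],o["opening"],o["contact_force"],o["q"].round(2))
im=crop("wrist","w10",100,80,540,400,1.8)
t=crop("top","t10",240,120,360,200,6.5)
E
```

```text
[ 0.67459958 -0.04789874  0.03342273] [ 2.93893124e+00 -1.10495217e+00 -2.79689286e-03] 0.03491350053617165 [-3.76664188 -2.37473876  1.78136397] [-0.18  0.35  1.62 -0.    1.17  0.54]
```

View pics/w10.png

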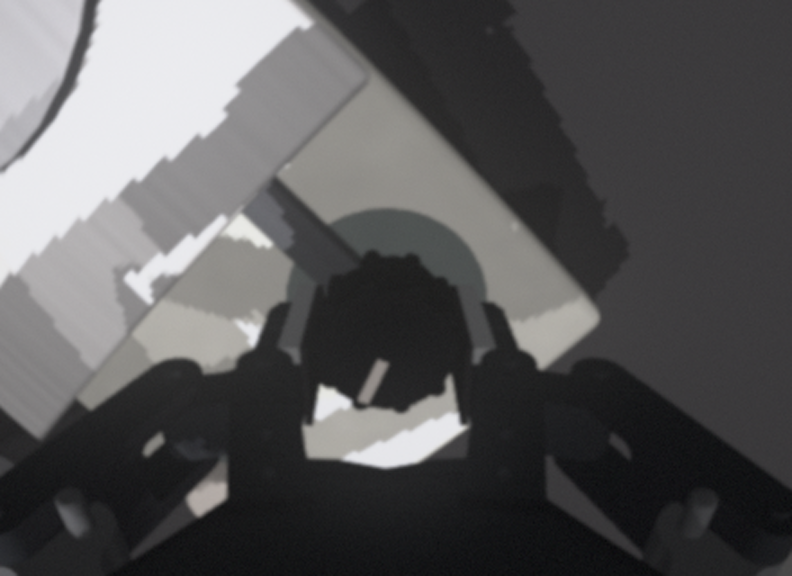

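View pics/t10.png

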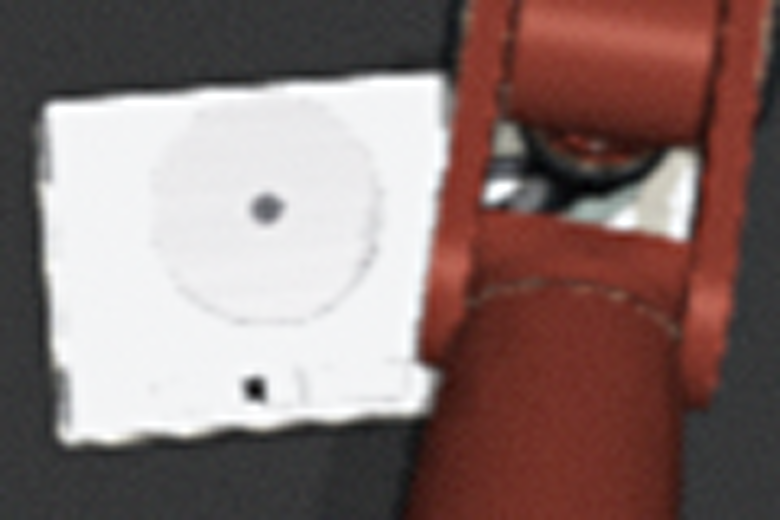

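jog_arm([
  [[0, 0, 0], [0, 0, 0], 0.06],
  [[0, 0, 0], [0, 0, 0], 0.06],
  [[0, 0, 0], [0, 0, 0], 0.06],
  [[0, 0, 0], [0, 0, 0], 0.06],
])

```text
t: 12.87
tool_pos: [0.6757, -0.0471, 0.0334]
tool_rot: [-2.944, 1.096, -0.001]
contact_force: [-0.6, -0.3, 0.0]
opening: 0.0599
```

jog_arm([
  [[0, 0, -7], [0, 0, 0], 0.06],
  [[0, 0, -14], [0, 0, 0], 0.06],
  [[0, 0, -21], [0, 0, 0], 0.06],
  [[0, 0, -28], [0, 0, 0], 0.06],
  [[0, 0, -35], [0, 0, 0], 0.06],
  [[0, 0, -42], [0, 0, 0], 0.06],
  [[0, 0, -49], [0, 0, 0], 0.06],
  [[0, 0, -56], [0, 0, 0], 0.06],
  [[0, 0, -63], [0, 0, 0], 0.06],
  [[0, 0, -70], [0, 0, 0], 0.06],
  [[0, 0, -77], [0, 0, 0], 0.06],
  [[0, 0, -77], [0, 0, 0], 0.06],
])

```text
t: 13.87
tool_pos: [0.6756, -0.0471, 0.0333]
tool_rot: [2.986, 0.978, 0.001]
contact_force: [-0.1, -0.4, 0.8]
opening: 0.0602
```

jog_arm([
  [[0, 0, 0], [0, 0, 0], 0.025],
  [[0, 0, 0], [0, 0, 0], 0.025],
  [[0, 0, 0], [0, 0, 0], 0.025],
  [[0, 0, 0], [0, 0, 0], 0.025],
  [[0, 0, 0], [0, 0, 0], 0.025],
  [[0, 0, 0], [0, 0, 0], 0.025],
  [[0, 0, 0], [0, 0, 0], 0.025],
])

```text
t: 14.45
tool_pos: [0.6745, -0.048, 0.0337]
tool_rot: [2.987, 0.971, -0.005]
contact_force: [-4.4, -2.6, 3.3]
opening: 0.0354
```

jog_arm([
  [[0, 0, 7], [0, 0, 0], 0.025],
  [[0, 0, 14], [0, 0, 0], 0.025],
  [[0, 0, 21], [0, 0, 0], 0.025],
  [[0, 0, 28], [0, 0, 0], 0.025],
  [[0, 0, 35], [0, 0, 0], 0.025],
  [[0, 0, 42], [0, 0, 0], 0.025],
  [[0, 0, 49], [0, 0, 0], 0.025],
  [[0, 0, 56], [0, 0, 0], 0.025],
  [[0, 0, 63], [0, 0, 0], 0.025],
  [[0, 0, 70], [0, 0, 0], 0.025],
  [[0, 0, 76], [0, 0, 0], 0.025],
  [[0, 0, 76], [0, 0, 0], 0.025],
])

```text
t: 15.45
tool_pos: [0.6746, -0.0479, 0.0337]
tool_rot: [2.95, -1.076, -0.003]
contact_force: [-5.1, -2.5, 5.3]
opening: 0.0348
```

```bash
python3 - <<'E'
from h import *
o=ctrl.get_obs();print(o["tool_pos"],o["tool_rot"],o["opening"],o["contact_force"],o["q"].round(2))
t=crop("top","t11",240,120,360,200,6.5)
crop("wrist","w11",100,80,540,400,1.8)
E
```

```text
[ 0.67461729 -0.04790011  0.03372875] [ 2.94970099 -1.07609398 -0.00303898] 0.03481660895949919 [-5.10134746 -2.453119    5.32069969] [-0.18  0.35  1.61 -0.    1.17  0.52]
```

View pics/t11.png

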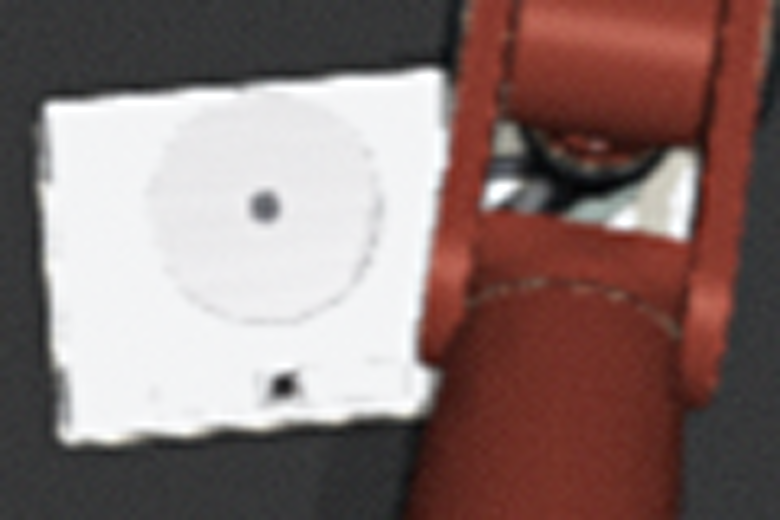

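View pics/w11.png

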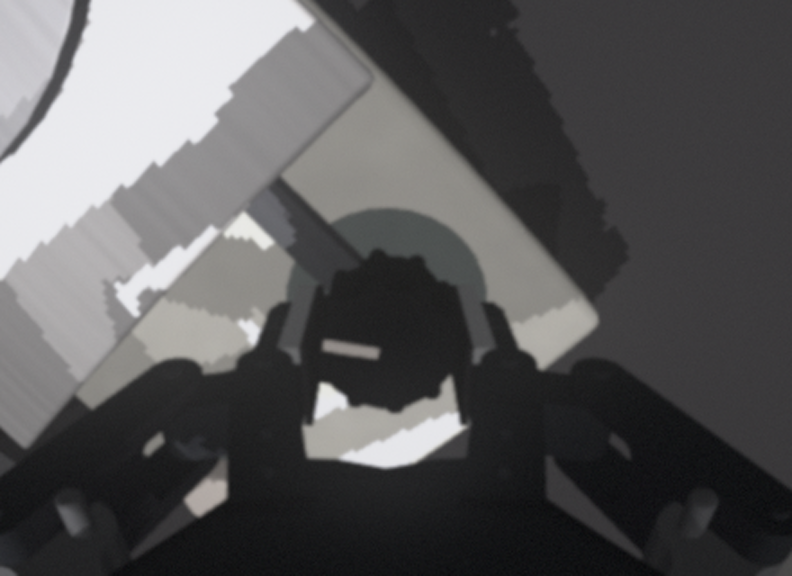

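jog_arm([
  [[0, 0, 0], [0, 0, 0], 0.06],
  [[0, 0, 0], [0, 0, 0], 0.06],
  [[0, 0, 0], [0, 0, 0], 0.06],
  [[0, 0, 0], [0, 0, 0], 0.06],
  [[0, 0, 0], [0, 0, -0.03], 0.06],
  [[0, 0, -7], [0, 0, -0.06], 0.07],
  [[0, 0, -14], [0, 0, -0.1], 0.08],
  [[0, 0, -21], [0, 0, -0.14], 0.085],
  [[0, 0, -28], [0, 0, -0.18], 0.085],
  [[0, 0, -35], [0, 0, -0.19], 0.085],
  [[0, 0, -43], [0, 0, -0.19], 0.085],
  [[0, 0, -43], [0, 0, -0.19], 0.085],
])

```text
t: 16.55
tool_pos: [0.6764, -0.0473, 0.2257]
tool_rot: [3.14, 0.09, 0.006]
contact_force: [0.3, 0.2, -0.3]
opening: 0.0851
```

```bash
python3 - <<'E'
from h import *
o=ctrl.get_obs();print(o["tool_pos"],o["tool_rot"],o["opening"],o["contact_force"],o["q"].round(2))
print(tool(np.array([.60,.02,.23])-o["tool_pos"],o))
E
```

```text
[ 0.67643071 -0.04727016  0.2257251 ] [3.1395665  0.0900134  0.00626647] 0.08514529986103091 [ 0.34048081  0.22238754 -0.2853894 ] [-0.18  0.18  1.49  0.    1.47 -0.24]
[-0.07243332 -0.07153494 -0.0046227 ]
```

jog_arm([
  [[0, 0, 0], [-0.03, -0.03, 0], 0.085],
  [[0, 0, 0], [-0.06, -0.06, 0], 0.085],
  [[0, 0, 0], [-0.06, -0.085, 0], 0.085],
  [[0, 0, 0], [-0.06, -0.085, 0], 0.085],
  [[0, 0, 0], [-0.06, -0.085, 0], 0.085],
])

```text
t: 16.97
tool_pos: [0.6101, 0.0354, 0.2222]
tool_rot: [3.14, 0.086, -0.002]
contact_force: [0.1, -0.4, -0.1]
opening: 0.0849
```

```bash
python3 - <<'E'
from h import *
o=ctrl.get_obs();print(o["tool_pos"].round(4),o["tool_rot"].round(4))
im=get_image("wrist");np.save("w12.npy",im);np.save("o12.npy",np.r_[o["tool_pos"],o["tool_rot"]])
crop("wrist","w12",180,20,500,260,2.5,im)
crop("top","t12",180,120,450,280,2.9)
E
```

```text
[0.6101 0.0354 0.2222] [ 3.1403e+00  8.5800e-02 -2.2000e-03]
```

View pics/w12.png

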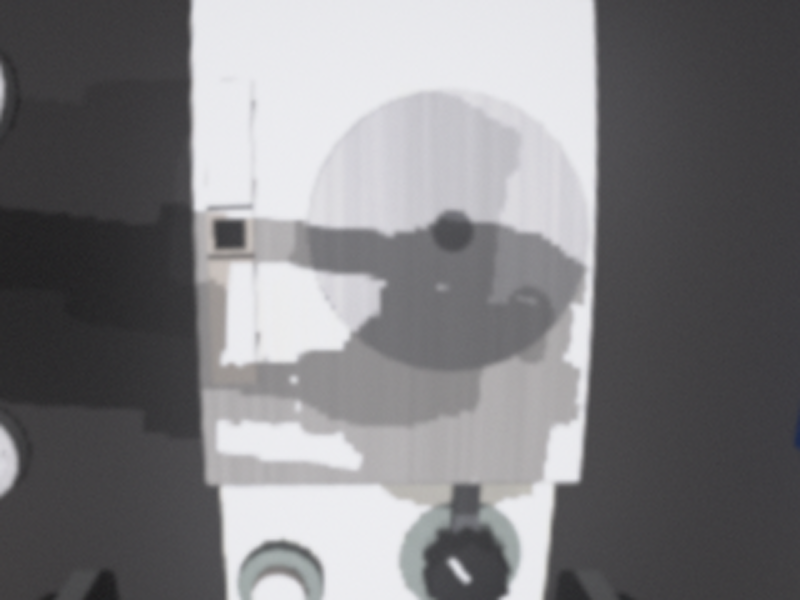

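View pics/t12.png

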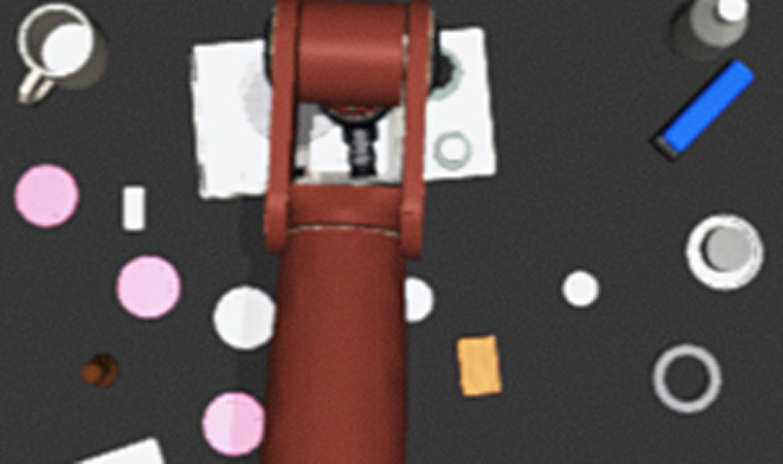

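```bash
python3 - <<'E'
from h import *
o=ctrl.get_obs()
print("pan",p2w("wrist",(361.2,112.4),.07,o),p2w("top",(280.8,151.8),.07), tri([("top",(280.8,151.8)),("wrist",(361.2,112.4))]))
print(tool(np.array([.415,.165,.2])-o["tool_pos"],o))
E
```

```text
pan [0.65190711 0.10316647 0.07      ] [0.64768326 0.10357003 0.07      ] [0.64930053 0.10331285 0.07322606]
[-0.18881868 -0.14132424  0.02284993]
```

jog_arm([
  [[0, 0, 0], [-0.03, -0.02, 0], 0.085],
  [[0, 0, 0], [-0.06, -0.045, 0], 0.085],
  [[0, 0, 0], [-0.09, -0.07, 0], 0.085],
  [[0, 0, 0], [-0.12, -0.09, 0.02], 0.085],
  [[0, 0, 0], [-0.15, -0.115, 0.05], 0.085],
  [[0, 0, 0], [-0.18, -0.135, 0.08], 0.085],
  [[0, 0, 0], [-0.189, -0.141, 0.11], 0.085],
  [[0, 0, 0], [-0.189, -0.141, 0.11], 0.085],
  [[0, 0, 0], [-0.189, -0.141, 0.11], 0.085],
  [[0, 0, 0], [-0.189, -0.141, 0.11], 0.085],
])

```text
t: 17.9
tool_pos: [0.4167, 0.1644, 0.1151]
tool_rot: [-3.14, -0.083, -0.004]
contact_force: [0.5, 0.5, 0.2]
opening: 0.0851
```

```bash
cat > look.py <<'E'
import sys
from h import *
o=ctrl.get_obs();print(o["t"],o["tool_pos"].round(4),o["tool_rot"].round(4),round(o["opening"],4),o["contact_force"].round(1))
im=get_image("wrist");crop("wrist",sys.argv[1],100,80,540,400,1.8,im)
np.save("im.npy",im);np.save("o.npy",np.r_[o["tool_pos"],o["tool_rot"]])
E
cat > wp.py <<'E'
# crop pixel (x y z) triples -> world + tool delta
import sys
from h import *
v=np.load("o.npy");o=dict(tool_pos=v[:3],tool_rot=v[3:])
a=list(map(float,sys.argv[1:]))
for i in range(0,len(a),3):
    w=p2w("wrist",(100+a[i]/1.8,80+a[i+1]/1.8),a[i+2],o);print(w.round(4),"tool delta",tool(w-o["tool_pos"],o).round(4))
E
python3 look.py w13
```

```text
17.9 [0.4167 0.1644 0.1151] [-3.1404 -0.0832 -0.0045] 0.0851 [0.5 0.5 0.2]
```

View pics/w13.png

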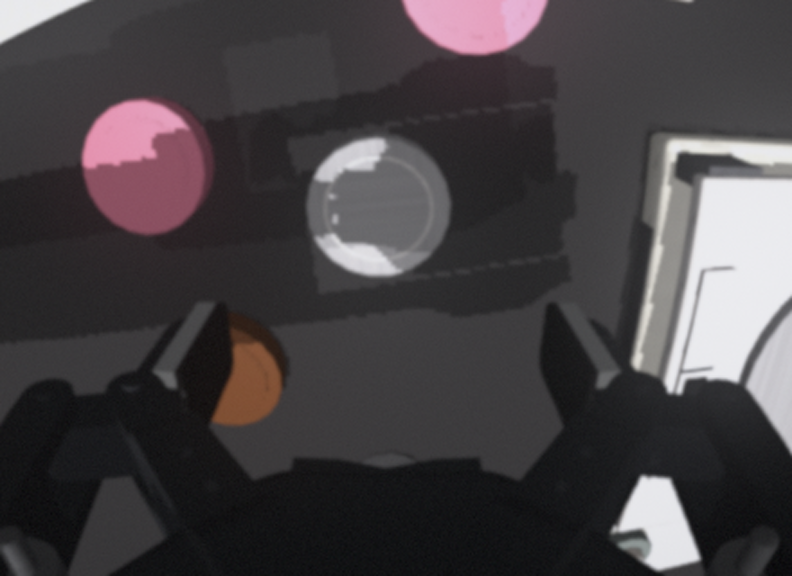

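```bash
python3 wp.py 380 207 .016 310 207 .016 450 207 .016 380 137 .016 380 277 .016
```

```text
[0.4143 0.1655 0.016 ] tool delta [-0.0026 -0.0012  0.0991]
[0.3824 0.1638 0.016 ] tool delta [-0.0346 -0.0012  0.0991]
[0.4462 0.1671 0.016 ] tool delta [ 0.0292 -0.0012  0.0992]
[0.4127 0.1975 0.016 ] tool delta [-0.0026 -0.0333  0.0991]
[0.416  0.1309 0.016 ] tool delta [-0.0027  0.0334  0.0991]
```

jog_arm([
  [[0, 0, 0], [-0.003, 0, 0.02], 0.085],
  [[0, 0, 0], [-0.003, 0, 0.045], 0.08],
  [[0, 0, 0], [-0.003, 0, 0.07], 0.078],
  [[0, 0, 0], [-0.003, 0, 0.085], 0.078],
  [[0, 0, 0], [-0.003, 0, 0.095], 0.078],
  [[0, 0, 0], [-0.003, 0, 0.1], 0.078],
  [[0, 0, 0], [-0.003, 0, 0.1], 0.078],
  [[0, 0, 0], [-0.003, 0, 0.1], 0.078],
], squeeze=40)

```text
t: 18.62
tool_pos: [0.4133, 0.1647, 0.0148]
tool_rot: [-3.14, -0.084, -0.004]
contact_force: [-0.3, -0.6, -0.1]
opening: 0.0779
```

```bash
python3 look.py w14
```

```text
18.6167 [0.4133 0.1647 0.0148] [-3.14   -0.0844 -0.004 ] 0.0779 [-0.3 -0.6 -0.1]
```

View pics/w14.png

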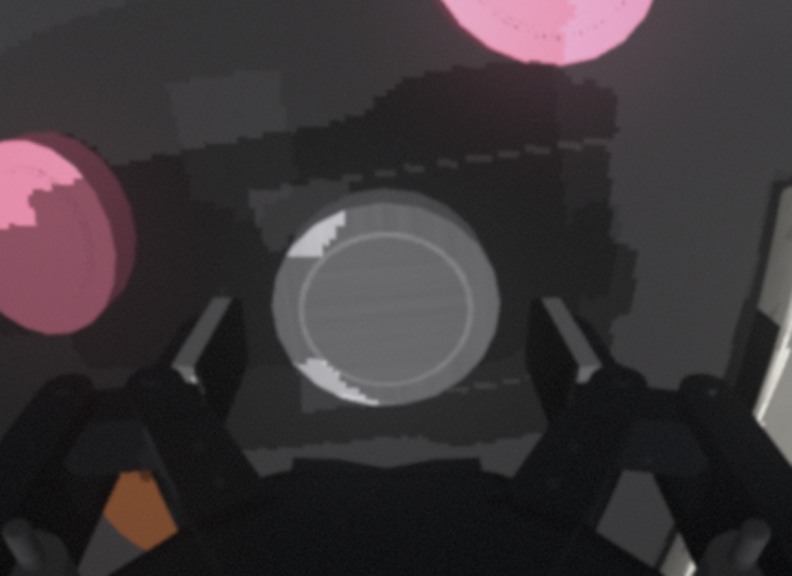

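```bash
python3 wp.py 386 305 .016 386 204 .016 386 406 .016 
```

```text
[0.4132 0.1672 0.016 ] tool delta [-0.     -0.0024 -0.0012]
[0.4116 0.1969 0.016 ] tool delta [-0.     -0.0323 -0.0012]
[0.4151 0.1313 0.016 ] tool delta [-0.      0.0335 -0.0012]
```

jog_arm([
  [[0, 0, 0], [0, 0, 0.004], 0.076],
  [[0, 0, 0], [0, 0, 0.008], 0.074],
  [[0, 0, 0], [0, 0, 0.01], 0.072],
  [[0, 0, 0], [0, 0, 0.01], 0.072],
  [[0, 0, 0], [0, 0, 0.01], 0.072],
])

```text
t: 19.08
tool_pos: [0.4113, 0.1647, 0.0031]
tool_rot: [3.14, 0.086, -0.001]
contact_force: [-0.2, 0.3, -1.2]
opening: 0.072
```

jog_arm([
  [[0, 0, 0], [0, 0, 0.001], 0.055],
  [[0, 0, 0], [0, 0, 0.001], 0.055],
  [[0, 0, 0], [0, 0, 0.001], 0.055],
  [[0, 0, 0], [0, 0, 0.001], 0.055],
  [[0, 0, 0], [0, 0, 0.001], 0.055],
  [[0, 0, 0], [0, 0, 0.001], 0.055],
  [[0, 0, 0], [0, 0, 0.001], 0.055],
], squeeze=60)

```text
t: 19.67
tool_pos: [0.4123, 0.1649, 0.0037]
tool_rot: [3.14, 0.086, 0.001]
contact_force: [-4.4, -0.8, 7.3]
opening: 0.0631
```

jog_arm([
  [[0, 0, 0], [0, 0, -0.01], 0.055],
  [[0, 0, 0], [0, 0, -0.03], 0.055],
  [[0, 0, 0], [0, 0, -0.055], 0.055],
  [[0, 0, 0], [0, 0, -0.08], 0.055],
  [[0, 0, 0], [0, 0, -0.11], 0.055],
  [[0, 0, 0], [0, 0, -0.13], 0.055],
  [[0, 0, 0], [0, 0, -0.13], 0.055],
  [[0, 0, 0], [0, 0, -0.13], 0.055],
])

```text
t: 20.33
tool_pos: [0.4118, 0.1648, 0.1328]
tool_rot: [-3.14, -0.085, -0.003]
contact_force: [0.3, 0.5, -4.6]
opening: 0.0628
```

```bash
python3 look.py w15;python3 - <<'E'
from h import *
o=ctrl.get_obs();print(tool(np.array([.65,.1035,.125])-o["tool_pos"],o))
E
```

```text
20.3333 [0.4118 0.1648 0.1328] [-3.1401e+00 -8.5500e-02 -2.9000e-03] 0.0628 [ 0.3  0.5 -4.6]
[0.2357323  0.07391757 0.00561454]
```

View pics/w15.png

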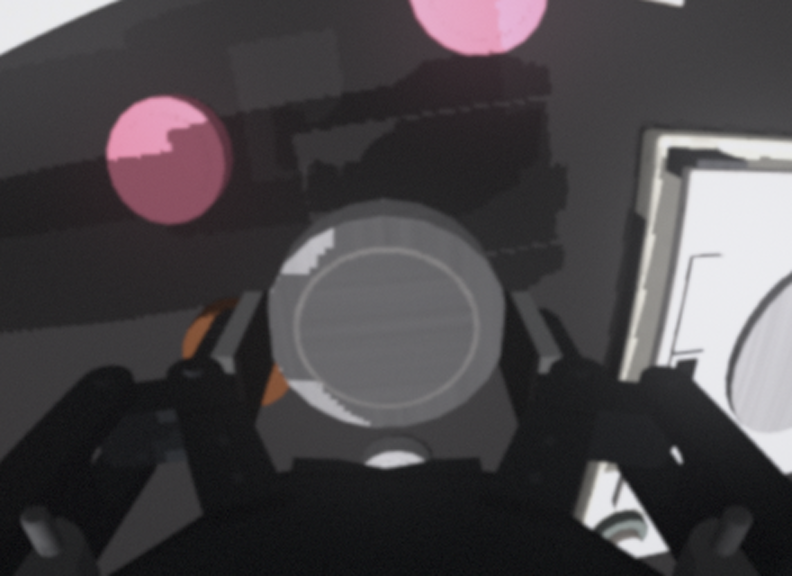

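```bash
python3 wp.py 386 321 .1453 386 216 .1453 386 427 .1453 269 321 .1453 504 321 .1453
```

```text
[0.4116 0.1682 0.1453] tool delta [-0.     -0.0034 -0.0125]
[0.41   0.1973 0.1453] tool delta [-0.0001 -0.0325 -0.0125]
[0.4135 0.132  0.1453] tool delta [-0.      0.0328 -0.0125]
[0.3802 0.166  0.1453] tool delta [-0.0314 -0.0029 -0.0126]
[0.4432 0.1694 0.1453] tool delta [ 0.0317 -0.0029 -0.0125]
```

jog_arm([
  [[0, 0, 0], [0.02, 0.005, 0], 0.055],
  [[0, 0, 0], [0.05, 0.015, 0], 0.055],
  [[0, 0, 0], [0.08, 0.025, 0], 0.055],
  [[0, 0, 0], [0.11, 0.035, 0], 0.055],
  [[0, 0, 0], [0.14, 0.045, 0], 0.055],
  [[0, 0, 0], [0.17, 0.055, 0], 0.055],
  [[0, 0, 0], [0.2, 0.065, 0], 0.055],
  [[0, 0, 0], [0.225, 0.072, 0], 0.055],
  [[0, 0, 0], [0.236, 0.074, 0], 0.055],
  [[0, 0, 0], [0.236, 0.074, 0], 0.055],
  [[0, 0, 0], [0.236, 0.074, 0], 0.055],
  [[0, 0, 0], [0.236, 0.074, 0], 0.055],
])

```text
t: 21.38
tool_pos: [0.6491, 0.1038, 0.1296]
tool_rot: [-3.14, -0.086, 0.008]
contact_force: [-0.1, -0.5, -3.6]
opening: 0.0627
```

```bash
python3 look.py w16
```

```text
21.3833 [0.6491 0.1038 0.1296] [-3.1403 -0.0858  0.0076] 0.0627 [-0.1 -0.5 -3.6]
```

View pics/w16.png

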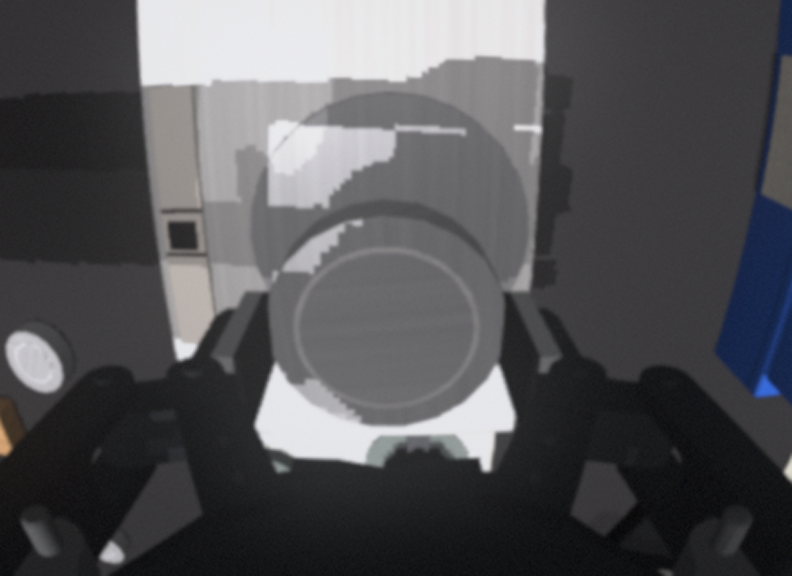

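```bash
python3 wp.py 250 225 .07 529 225 .07 389 91 .07; python3 - <<'E'
from h import *
v=np.load("o.npy");o=dict(tool_pos=v[:3],tool_rot=v[3:])
for c in([.648,.1035],[.65,.1035],[.652,.1035],[.65,.1]):
  print(c,[((w2p("wrist",[c[0]+.055*np.cos(t),c[1]+.055*np.sin(t),.07],o)-[100,80])*1.8).round() for t in np.radians([0,45,87,135,180])])
E
```

```text
[0.5954 0.1066 0.07  ] tool delta [-0.0532 -0.0057  0.0599]
[0.7044 0.1127 0.07  ] tool delta [ 0.056  -0.0058  0.0593]
[0.6468 0.1607 0.07  ] tool delta [ 0.0011 -0.0569  0.0596]
[0.648, 0.1035] [array([522., 247.]), array([494., 147.]), array([400.,  98.]), array([285., 136.]), array([244., 232.])]
[0.65, 0.1035] [array([527., 247.]), array([499., 148.]), array([405.,  98.]), array([290., 136.]), array([249., 232.])]
[0.652, 0.1035] [array([532., 247.]), array([504., 148.]), array([411.,  99.]), array([295., 136.]), array([254., 233.])]
[0.65, 0.1] [array([526., 255.]), array([498., 157.]), array([405., 108.]), array([290., 145.]), array([249., 241.])]
```

jog_arm([
  [[0, 0, 0], [0.001, -0.001, 0.015], 0.055],
  [[0, 0, 0], [0.001, -0.001, 0.03], 0.055],
  [[0, 0, 0], [0.001, -0.001, 0.04], 0.055],
  [[0, 0, 0], [0.001, -0.001, 0.046], 0.055],
  [[0, 0, 0], [0.001, -0.001, 0.05], 0.055],
  [[0, 0, 0], [0.001, -0.001, 0.052], 0.055],
  [[0, 0, 0], [0.001, -0.001, 0.053], 0.055],
  [[0, 0, 0], [0.001, -0.001, 0.053], 0.055],
  [[0, 0, 0], [0.001, -0.001, 0.053], 0.055],
])

```text
t: 22.18
tool_pos: [0.6527, 0.1047, 0.0801]
tool_rot: [-3.14, -0.085, -0.002]
contact_force: [0.4, 0.0, -3.0]
opening: 0.0628
```

jog_arm([
  [[0, 0, 0], [0, 0, 0.002], 0.055],
  [[0, 0, 0], [0, 0, 0.003], 0.055],
  [[0, 0, 0], [0, 0, 0.004], 0.055],
  [[0, 0, 0], [0, 0, 0.004], 0.055],
  [[0, 0, 0], [0, 0, 0.004], 0.055],
])

```text
t: 22.6
tool_pos: [0.652, 0.1047, 0.0752]
tool_rot: [3.14, 0.085, -0.0]
contact_force: [-0.1, 0.4, -4.1]
opening: 0.063
```

```bash
python3 look.py w17
```

```text
22.6 [0.652  0.1047 0.0752] [ 3.1404e+00  8.5400e-02 -3.0000e-04] 0.063 [-0.1  0.4 -4.1]
```

View pics/w17.png

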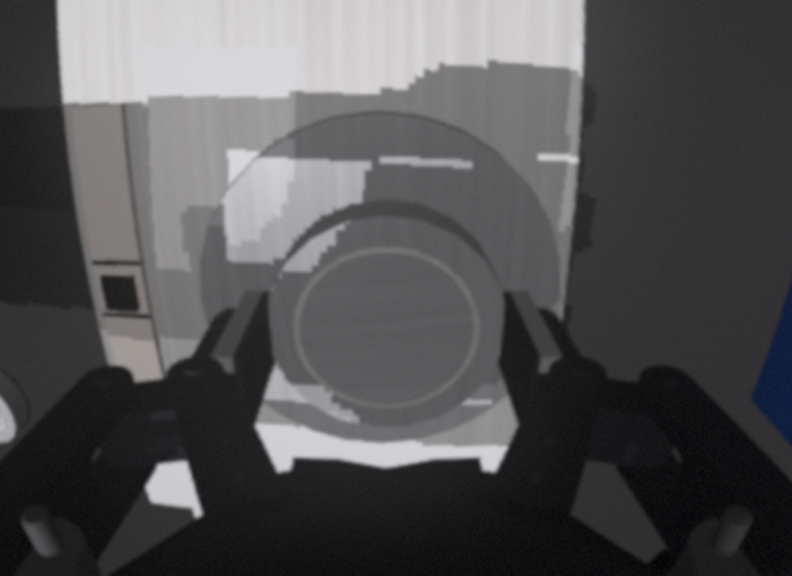

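```bash
python3 wp.py 200 272 .07 561 272 .07 381 111 .07 386 441 .07
```

```text
[0.5957 0.1108 0.07  ] tool delta [-0.0559 -0.0091  0.0052]
[0.7038 0.1167 0.07  ] tool delta [ 0.0523 -0.0092  0.0052]
[0.6476 0.1607 0.07  ] tool delta [-0.0014 -0.0562  0.0052]
[0.655 0.051 0.07 ] tool delta [0.     0.0537 0.0052]
```

jog_arm([
  [[0, 0, 0], [-0.002, -0.001, 0], 0.055],
  [[0, 0, 0], [-0.002, -0.001, 0.001], 0.055],
  [[0, 0, 0], [-0.002, -0.001, 0.0015], 0.055],
  [[0, 0, 0], [-0.002, -0.001, 0.002], 0.055],
  [[0, 0, 0], [-0.002, -0.001, 0.002], 0.055],
  [[0, 0, 0], [-0.002, -0.001, 0.002], 0.055],
])

```text
t: 23.15
tool_pos: [0.6504, 0.1057, 0.0741]
tool_rot: [-3.14, -0.086, -0.001]
contact_force: [-4.0, 1.4, 2.1]
opening: 0.0627
```

jog_arm([
  [[0, 0, 0], [0, 0, 0], 0.076],
  [[0, 0, 0], [0, 0, 0], 0.076],
  [[0, 0, 0], [0, 0, 0], 0.076],
  [[0, 0, 0], [0, 0, 0], 0.08],
  [[0, 0, 0], [0, 0, -0.02], 0.085],
  [[0, 0, 0], [0, 0, -0.05], 0.085],
  [[0, 0, 0], [0, 0, -0.09], 0.085],
  [[0, 0, 0], [0, -0.03, -0.12], 0.085],
  [[0, 0, 0], [0, -0.04, -0.12], 0.085],
  [[0, 0, 0], [0, -0.04, -0.12], 0.085],
  [[0, 0, 0], [0, -0.04, -0.12], 0.085],
])

```text
t: 24.07
tool_pos: [0.6477, 0.1458, 0.1929]
tool_rot: [3.14, 0.087, -0.0]
contact_force: [0.9, 0.3, -0.5]
opening: 0.085
```

```bash
python3 look.py w18
```

```text
24.0667 [0.6477 0.1458 0.1929] [ 3.1398e+00  8.7400e-02 -5.0000e-04] 0.085 [ 0.9  0.3 -0.5]
```

View pics/w18.png

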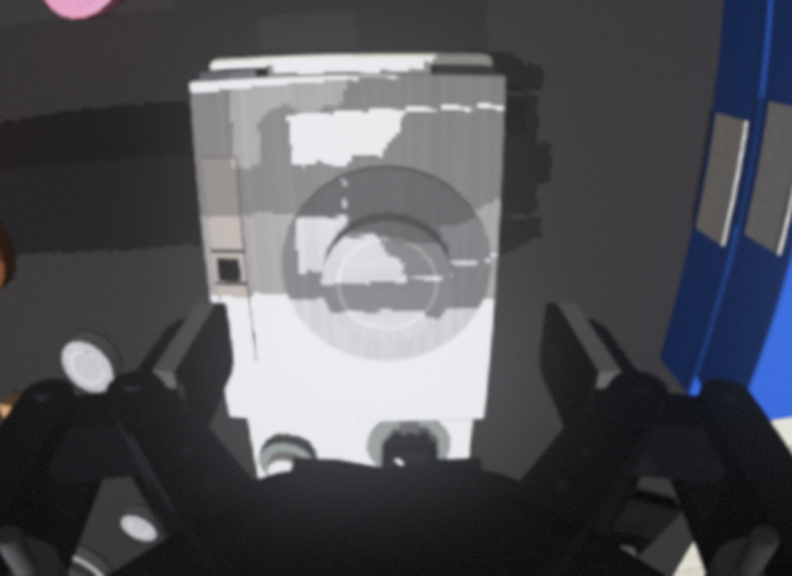

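```bash
python3 wp.py 388 284 .086 386.5 265 .07 387 166 .07 386 361 .07; python3 - <<'E'
from h import *
o=ctrl.get_obs();print(tool(np.array([.43,-.015,.15])-o["tool_pos"],o))
crop("top","t18",180,120,450,280,2.9)
E
```

```text
[0.651  0.1052 0.086 ] tool delta [0.0011 0.0407 0.1069]
[0.6501 0.1086 0.07  ] tool delta [0.0004 0.0372 0.1229]
[0.6474 0.1607 0.07  ] tool delta [ 0.0006 -0.0149  0.1229]
[0.6531 0.0501 0.07  ] tool delta [1.000e-04 9.580e-02 1.229e-01]
[-0.22540754  0.14804336  0.04220876]
```

View pics/t18.png

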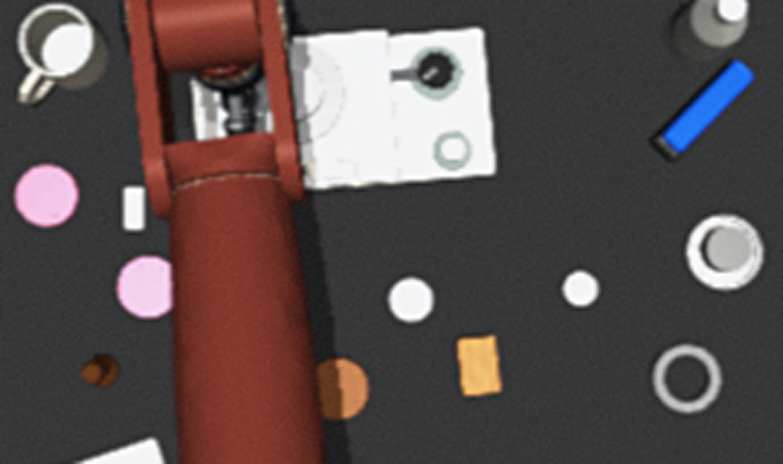

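jog_arm([
  [[0, 0, 0], [-0.03, 0.02, 0], 0.085],
  [[0, 0, 0], [-0.06, 0.04, 0], 0.085],
  [[0, 0, 0], [-0.09, 0.06, 0], 0.085],
  [[0, 0, 0], [-0.12, 0.08, 0], 0.085],
  [[0, 0, 0], [-0.15, 0.1, 0], 0.08],
  [[0, 0, 0], [-0.18, 0.12, 0.03], 0.075],
  [[0, 0, 0], [-0.21, 0.14, 0.06], 0.07],
  [[0, 0, 0], [-0.225, 0.148, 0.08], 0.07],
  [[0, 0, 0], [-0.225, 0.148, 0.08], 0.07],
  [[0, 0, 0], [-0.225, 0.148, 0.08], 0.07],
  [[0, 0, 0], [-0.225, 0.148, 0.08], 0.07],
])

```text
t: 25.08
tool_pos: [0.4315, -0.0149, 0.1132]
tool_rot: [-3.14, -0.084, 0.0]
contact_force: [0.4, -0.4, 1.2]
opening: 0.0698
```

```bash
python3 look.py w19
```

```text
25.0833 [ 0.4315 -0.0149  0.1132] [-3.1403e+00 -8.3700e-02  1.0000e-04] 0.0698 [ 0.4 -0.4  1.2]
```

View pics/w19.png

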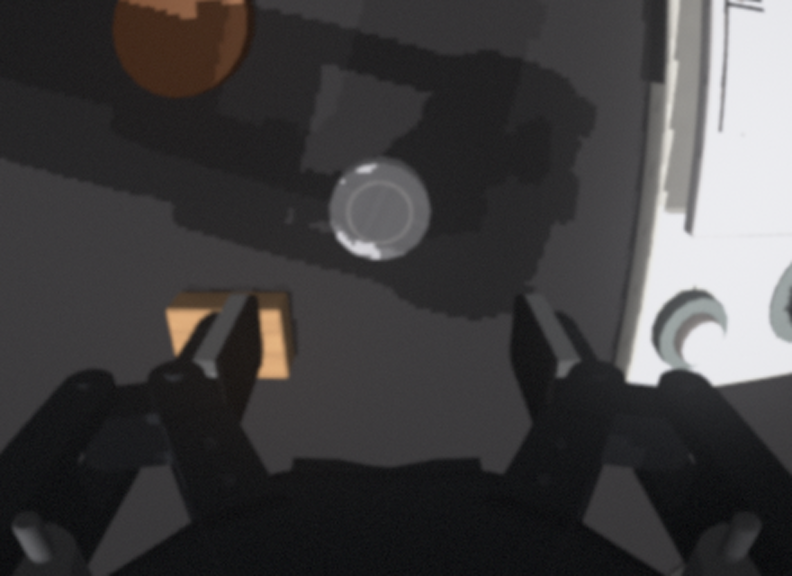

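```bash
python3 wp.py 380 210 .016 331 210 .016 430 210 .016 380 158 .016 380 261 .016
```

```text
[ 0.4288 -0.0146  0.016 ] tool delta [-0.0026 -0.0004  0.0972]
[ 0.4067 -0.0158  0.016 ] tool delta [-0.0248 -0.0004  0.0972]
[ 0.4514 -0.0134  0.016 ] tool delta [ 0.0199 -0.0004  0.0972]
[0.4276 0.0092 0.016 ] tool delta [-0.0026 -0.0243  0.0972]
[ 0.4301 -0.0394  0.016 ] tool delta [-0.0027  0.0244  0.0972]
```

jog_arm([
  [[0, 0, 0], [-0.002, 0, 0.025], 0.065],
  [[0, 0, 0], [-0.002, 0, 0.05], 0.06],
  [[0, 0, 0], [-0.002, 0, 0.075], 0.058],
  [[0, 0, 0], [-0.002, 0, 0.09], 0.056],
  [[0, 0, 0], [-0.002, 0, 0.1], 0.056],
  [[0, 0, 0], [-0.002, 0, 0.106], 0.056],
  [[0, 0, 0], [-0.002, 0, 0.109], 0.056],
  [[0, 0, 0], [-0.002, 0, 0.109], 0.056],
  [[0, 0, 0], [-0.002, 0, 0.109], 0.056],
  [[0, 0, 0], [-0.002, 0, 0.109], 0.056],
], squeeze=50)

```text
t: 25.97
tool_pos: [0.4304, -0.0148, 0.0055]
tool_rot: [3.14, 0.086, 0.004]
contact_force: [-0.1, -1.0, -0.8]
opening: 0.0561
```

```bash
python3 look.py w20
```

```text
25.9667 [ 0.4304 -0.0148  0.0055] [3.1399 0.0855 0.0036] 0.0561 [-0.1 -1.  -0.8]
```

View pics/w20.png

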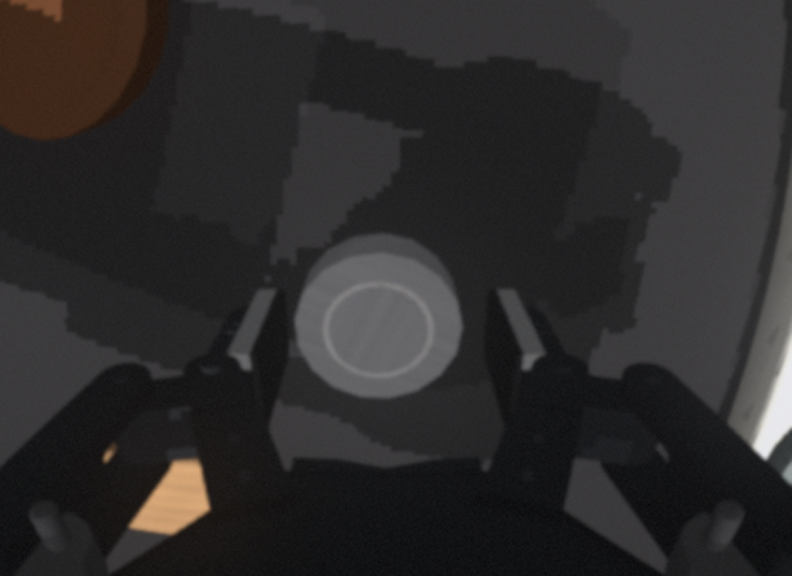

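Disc c sits between the fingers at (379,326). Closing on it.

jog_arm([
  [[0, 0, 0], [-0.002, 0, 0.001], 0.056],
  [[0, 0, 0], [-0.002, 0, 0.001], 0.035],
  [[0, 0, 0], [-0.002, 0, 0.001], 0.035],
  [[0, 0, 0], [-0.002, 0, 0.001], 0.035],
  [[0, 0, 0], [-0.002, 0, 0.001], 0.035],
  [[0, 0, 0], [-0.002, 0, 0.001], 0.035],
  [[0, 0, 0], [-0.002, 0, 0.001], 0.035],
])

```text
t: 26.6
tool_pos: [0.4276, -0.0148, 0.0041]
tool_rot: [3.14, 0.085, 0.0]
contact_force: [-2.3, -0.1, 5.6]
opening: 0.0435
```

jog_arm([
  [[0, 0, 0], [0, 0, -0.01], 0.035],
  [[0, 0, 0], [0, 0, -0.03], 0.035],
  [[0, 0, 0], [0, 0, -0.055], 0.035],
  [[0, 0, 0], [0, 0, -0.08], 0.035],
  [[0, 0, 0], [0, 0, -0.11], 0.035],
  [[0, 0, 0], [0, 0, -0.14], 0.035],
  [[0, 0, 0], [0, 0, -0.14], 0.035],
  [[0, 0, 0], [0, 0, -0.14], 0.035],
])

```text
t: 27.27
tool_pos: [0.4284, -0.015, 0.1454]
tool_rot: [3.139, 0.085, 0.007]
contact_force: [-0.5, 0.4, -3.0]
opening: 0.0436
```

```bash
python3 look.py w21;python3 - <<'E'
from h import *
o=ctrl.get_obs();print(tool(np.array([.6505,.1053,.145])-o["tool_pos"],o))
E
```

```text
27.2667 [ 0.4284 -0.015   0.1454] [3.1394 0.0854 0.007 ] 0.0436 [-0.5  0.4 -3. ]
[ 0.22964264 -0.10766104 -0.00169214]
```

View pics/w21.png

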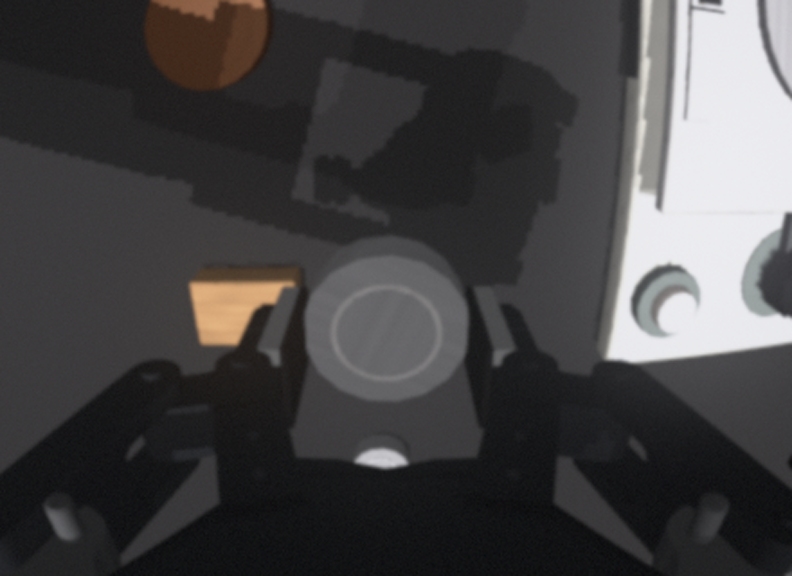

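```bash
python3 wp.py 386 256 .157 386 401 .157
```

```text
[0.4272 0.0066 0.157 ] tool delta [-0.     -0.0216 -0.0116]
[ 0.4296 -0.0387  0.157 ] tool delta [-0.      0.0238 -0.0115]
```

jog_arm([
  [[0, 0, 0], [0.02, -0.01, 0], 0.035],
  [[0, 0, 0], [0.05, -0.025, 0], 0.035],
  [[0, 0, 0], [0.08, -0.04, 0], 0.035],
  [[0, 0, 0], [0.11, -0.055, 0], 0.035],
  [[0, 0, 0], [0.14, -0.07, 0], 0.035],
  [[0, 0, 0], [0.17, -0.085, 0], 0.035],
  [[0, 0, 0], [0.2, -0.095, 0], 0.035],
  [[0, 0, 0], [0.22, -0.105, 0], 0.035],
  [[0, 0, 0], [0.23, -0.108, 0], 0.035],
  [[0, 0, 0], [0.23, -0.108, 0], 0.035],
  [[0, 0, 0], [0.23, -0.108, 0.02], 0.035],
  [[0, 0, 0], [0.23, -0.108, 0.03], 0.035],
])

```text
t: 28.32
tool_pos: [0.6488, 0.1054, 0.1096]
tool_rot: [3.14, 0.085, -0.008]
contact_force: [-1.3, 0.0, -3.1]
opening: 0.0433
```

jog_arm([
  [[0, 0, 0], [0, 0, 0], 0.035],
  [[0, 0, 0], [0, 0, 0], 0.035],
  [[0, 0, 0], [0, 0, 0], 0.035],
])

```text
t: 28.57
tool_pos: [0.6505, 0.1053, 0.1131]
tool_rot: [3.14, 0.085, -0.001]
contact_force: [0.5, 0.2, -1.4]
opening: 0.0433
```

```bash
python3 look.py w22
```

```text
28.5667 [0.6505 0.1053 0.1131] [ 3.1404e+00  8.4800e-02 -1.1000e-03] 0.0433 [ 0.5  0.2 -1.4]
```

View pics/w22.png

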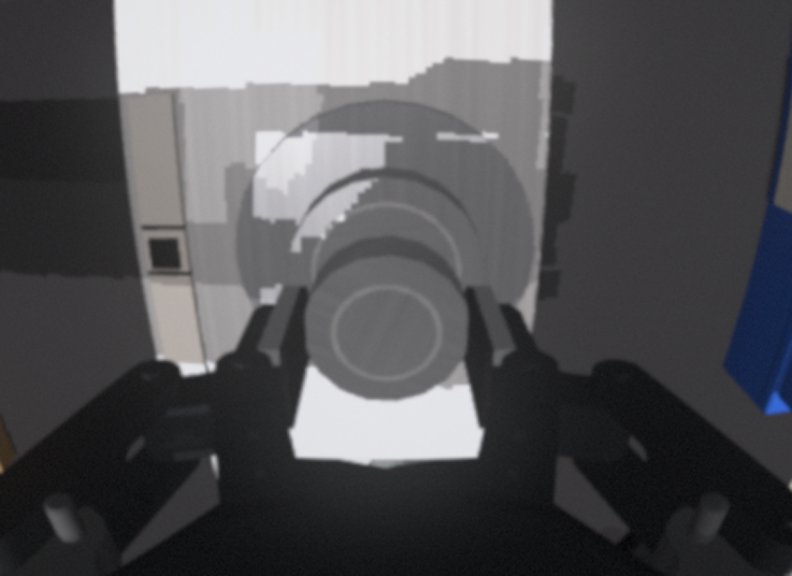

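jog_arm([
  [[0, 0, 0], [0, -0.001, 0.008], 0.035],
  [[0, 0, 0], [0, -0.001, 0.014], 0.035],
  [[0, 0, 0], [0, -0.001, 0.018], 0.035],
  [[0, 0, 0], [0, -0.001, 0.02], 0.035],
  [[0, 0, 0], [0, -0.001, 0.022], 0.035],
  [[0, 0, 0], [0, -0.001, 0.023], 0.035],
  [[0, 0, 0], [0, -0.001, 0.023], 0.035],
  [[0, 0, 0], [0, -0.001, 0.023], 0.035],
])

```text
t: 29.28
tool_pos: [0.6513, 0.1066, 0.0905]
tool_rot: [-3.14, -0.085, -0.001]
contact_force: [0.2, 0.4, -1.2]
opening: 0.0437
```

jog_arm([
  [[0, 0, 0], [0, 0.001, 0.0005], 0.035],
  [[0, 0, 0], [0, 0.001, 0.001], 0.035],
  [[0, 0, 0], [0, 0.001, 0.001], 0.035],
  [[0, 0, 0], [0, 0.001, 0.001], 0.035],
])

```text
t: 29.62
tool_pos: [0.6516, 0.1058, 0.0904]
tool_rot: [-3.14, -0.085, -0.002]
contact_force: [-2.1, 1.7, 3.8]
opening: 0.0435
```

Contact. Releasing and lifting.

jog_arm([
  [[0, 0, 0], [0, 0, 0], 0.058],
  [[0, 0, 0], [0, 0, 0], 0.058],
  [[0, 0, 0], [0, 0, 0], 0.058],
  [[0, 0, 0], [0, 0, 0], 0.062],
  [[0, 0, 0], [0, 0, -0.02], 0.07],
  [[0, 0, 0], [0, 0, -0.05], 0.07],
  [[0, 0, 0], [0, 0, -0.08], 0.07],
  [[0, 0, 0], [0, -0.03, -0.1], 0.07],
  [[0, 0, 0], [0, -0.04, -0.1], 0.07],
  [[0, 0, 0], [0, -0.04, -0.1], 0.07],
  [[0, 0, 0], [0, -0.04, -0.1], 0.07],
])

```text
t: 30.53
tool_pos: [0.6482, 0.1457, 0.1879]
tool_rot: [3.14, 0.087, -0.003]
contact_force: [0.1, -0.7, -0.9]
opening: 0.0698
```

```bash
python3 look.py w23;python3 - <<'E'
from h import *
o=ctrl.get_obs();print(tool(np.array([.437,-.198,.14])-o["tool_pos"],o))
crop("top","t23",180,120,450,280,2.9)
E
```

```text
30.5333 [0.6482 0.1457 0.1879] [ 3.1395e+00  8.7300e-02 -2.9000e-03] 0.0698 [ 0.1 -0.7 -0.9]
[-0.22918038  0.33102939  0.04806074]
```

View pics/w23.png

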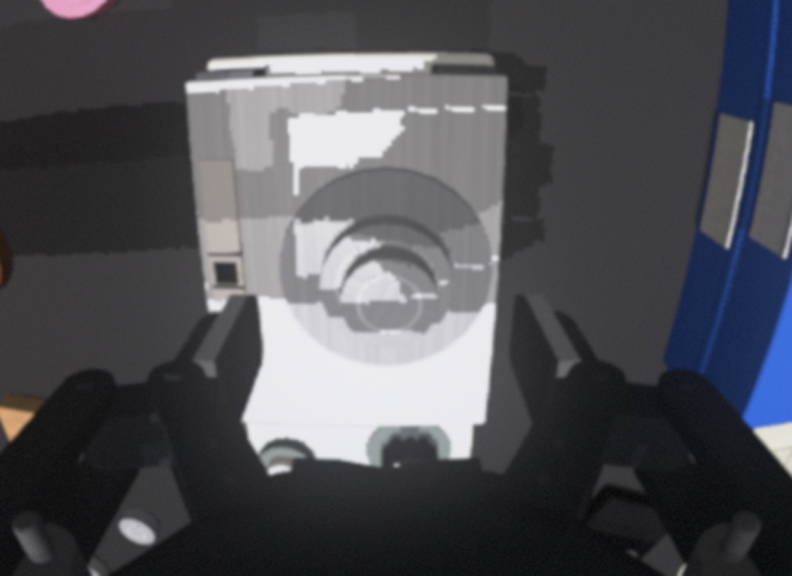

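View pics/t23.png

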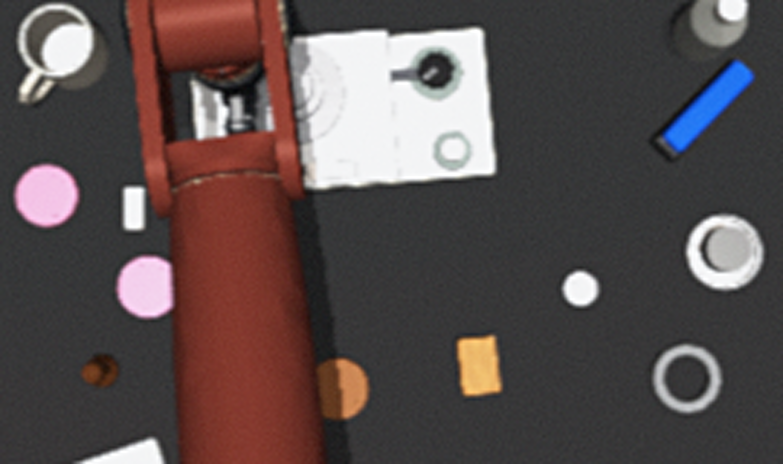

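```bash
python3 wp.py 389.5 306 .102 387 169 .07 387 365 .07 280 272 .07 493 272 .07
```

```text
[0.6521 0.1036 0.102 ] tool delta [0.0017 0.0422 0.0859]
[0.6478 0.1601 0.07  ] tool delta [ 0.0006 -0.0146  0.1179]
[0.654  0.0505 0.07  ] tool delta [0.0007 0.0953 0.1179]
[0.5958 0.1031 0.07  ] tool delta [-0.0545  0.0395  0.118 ]
[0.7054 0.1093 0.07  ] tool delta [0.0552 0.0394 0.1178]
```

jog_arm([
  [[0, 0, 0], [-0.02, 0.03, 0], 0.07],
  [[0, 0, 0], [-0.04, 0.06, 0], 0.07],
  [[0, 0, 0], [-0.06, 0.09, 0], 0.07],
  [[0, 0, 0], [-0.08, 0.12, 0], 0.07],
  [[0, 0, 0], [-0.1, 0.15, 0], 0.065],
  [[0, 0, 0], [-0.12, 0.18, 0], 0.06],
  [[0, 0, 0], [-0.14, 0.21, 0], 0.06],
  [[0, 0, 0], [-0.16, 0.24, 0.02], 0.06],
  [[0, 0, 0], [-0.18, 0.27, 0.04], 0.06],
  [[0, 0, 0], [-0.21, 0.3, 0.06], 0.06],
  [[0, 0, 0], [-0.229, 0.331, 0.07], 0.06],
  [[0, 0, 0], [-0.229, 0.331, 0.07], 0.06],
])

```text
t: 31.63
tool_pos: [0.4323, -0.2007, 0.1144]
tool_rot: [-3.138, -0.074, 0.013]
contact_force: [-0.4, 0.6, -0.5]
opening: 0.06
```

jog_arm([
  [[0, 0, 0], [0, 0, 0], 0.06],
  [[0, 0, 0], [0, 0, 0], 0.06],
  [[0, 0, 0], [0, 0, 0], 0.06],
])

```text
t: 31.88
tool_pos: [0.4387, -0.197, 0.1194]
tool_rot: [-3.14, -0.086, -0.0]
contact_force: [-0.2, -0.1, 0.6]
opening: 0.0601
```

```bash
python3 look.py w24
```

```text
31.8833 [ 0.4387 -0.197   0.1194] [-3.1403e+00 -8.6400e-02 -4.0000e-04] 0.0601 [-0.2 -0.1  0.6]
```

View pics/w24.png

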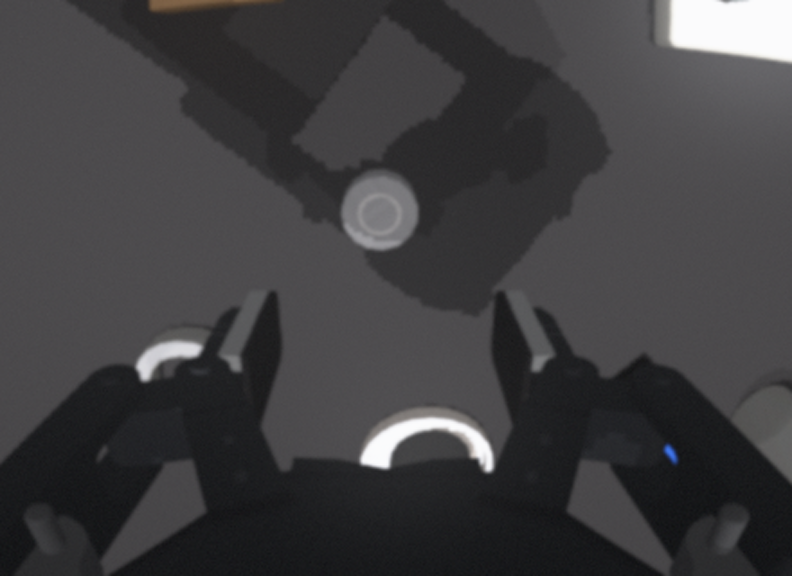

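```bash
python3 wp.py 380 212 .016 342 212 .016 418 212 .016 380 174 .016 380 250 .016
```

```text
[ 0.4362 -0.1996  0.016 ] tool delta [-0.0027  0.0025  0.1034]
[ 0.4186 -0.2006  0.016 ] tool delta [-0.0203  0.0025  0.1034]
[ 0.4537 -0.1987  0.016 ] tool delta [0.0149 0.0025 0.1034]
[ 0.4352 -0.1816  0.016 ] tool delta [-0.0026 -0.0155  0.1034]
[ 0.4371 -0.2185  0.016 ] tool delta [-0.0027  0.0213  0.1034]
```

jog_arm([
  [[0, 0, 0], [-0.0025, 0.0025, 0.025], 0.06],
  [[0, 0, 0], [-0.0025, 0.0025, 0.05], 0.055],
  [[0, 0, 0], [-0.0025, 0.0025, 0.075], 0.05],
  [[0, 0, 0], [-0.0025, 0.0025, 0.095], 0.05],
  [[0, 0, 0], [-0.0025, 0.0025, 0.107], 0.05],
  [[0, 0, 0], [-0.0025, 0.0025, 0.113], 0.05],
  [[0, 0, 0], [-0.0025, 0.0025, 0.115], 0.048],
  [[0, 0, 0], [-0.0025, 0.0025, 0.115], 0.048],
  [[0, 0, 0], [-0.0025, 0.0025, 0.115], 0.048],
  [[0, 0, 0], [-0.0025, 0.0025, 0.115], 0.048],
], squeeze=45)

```text
t: 32.77
tool_pos: [0.437, -0.2005, 0.0057]
tool_rot: [3.139, 0.086, 0.003]
contact_force: [-0.2, 0.2, 0.3]
opening: 0.0479
```

```bash
python3 look.py w25
```

```text
32.7667 [ 0.437  -0.2005  0.0057] [3.139  0.0861 0.0032] 0.0479 [-0.2  0.2  0.3]
```

View pics/w25.png

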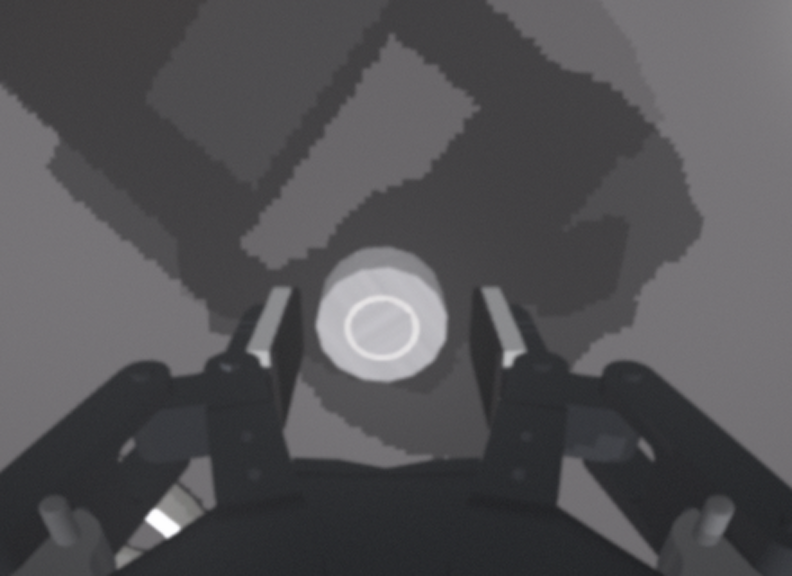

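jog_arm([
  [[0, 0, 0], [-0.001, 0, 0.001], 0.048],
  [[0, 0, 0], [-0.001, 0, 0.001], 0.025],
  [[0, 0, 0], [-0.001, 0, 0.001], 0.025],
  [[0, 0, 0], [-0.001, 0, 0.001], 0.025],
  [[0, 0, 0], [-0.001, 0, 0.001], 0.025],
  [[0, 0, 0], [-0.001, 0, 0.001], 0.025],
  [[0, 0, 0], [-0.001, 0, 0.001], 0.025],
])

```text
t: 33.4
tool_pos: [0.4352, -0.2004, 0.0041]
tool_rot: [3.14, 0.085, 0.001]
contact_force: [-1.7, -0.1, 5.4]
opening: 0.0337
```

jog_arm([
  [[0, 0, 0], [0, 0, -0.01], 0.025],
  [[0, 0, 0], [0, 0, -0.03], 0.025],
  [[0, 0, 0], [0, 0, -0.055], 0.025],
  [[0, 0, 0], [0, 0, -0.08], 0.025],
  [[0, 0, 0], [0, 0, -0.11], 0.025],
  [[0, 0, 0], [0, 0, -0.14], 0.025],
  [[0, 0, 0], [0, 0, -0.155], 0.025],
  [[0, 0, 0], [0, 0, -0.155], 0.025],
  [[0, 0, 0], [0, 0, -0.155], 0.025],
])

```text
t: 34.15
tool_pos: [0.4351, -0.2002, 0.1588]
tool_rot: [3.139, 0.085, 0.002]
contact_force: [-0.2, 0.2, -1.4]
opening: 0.0338
```

```bash
python3 look.py w26;python3 - <<'E'
from h import *
o=ctrl.get_obs();print(tool(np.array([.6505,.1053,.145])-o["tool_pos"],o))
E
```

```text
34.15 [ 0.4351 -0.2002  0.1588] [3.1395e+00 8.5400e-02 2.1000e-03] 0.0338 [-0.2  0.2 -1.4]
[ 0.23254318 -0.29272452  0.01216568]
```

View pics/w26.png

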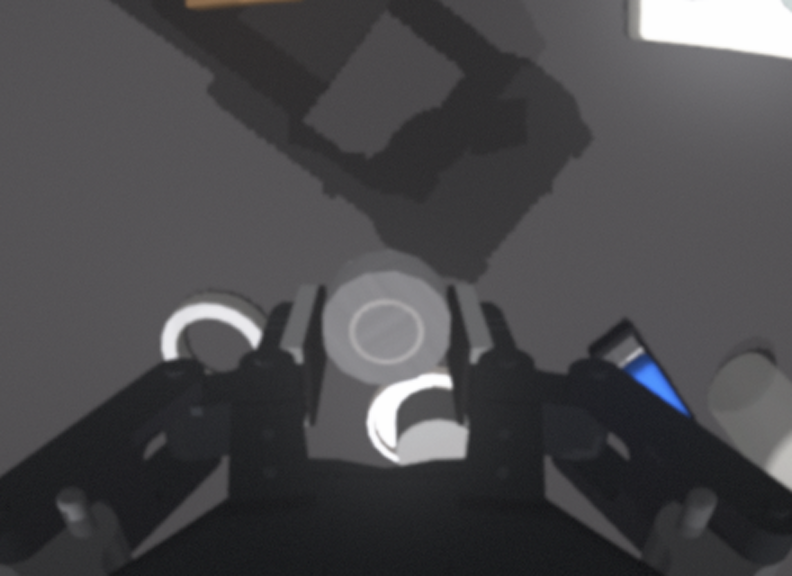

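jog_arm([
  [[0, 0, 0], [0.015, -0.02, 0], 0.025],
  [[0, 0, 0], [0.04, -0.05, 0], 0.025],
  [[0, 0, 0], [0.064, -0.08, 0], 0.025],
  [[0, 0, 0], [0.088, -0.11, 0], 0.025],
  [[0, 0, 0], [0.112, -0.14, 0], 0.025],
  [[0, 0, 0], [0.136, -0.17, 0], 0.025],
  [[0, 0, 0], [0.16, -0.2, 0], 0.025],
  [[0, 0, 0], [0.184, -0.23, 0], 0.025],
  [[0, 0, 0], [0.208, -0.26, 0], 0.025],
  [[0, 0, 0], [0.228, -0.285, 0], 0.025],
  [[0, 0, 0], [0.2325, -0.293, 0], 0.025],
  [[0, 0, 0], [0.2325, -0.293, 0], 0.025],
])

```text
t: 35.2
tool_pos: [0.6502, 0.1072, 0.1549]
tool_rot: [-3.14, -0.09, 0.008]
contact_force: [-0.0, 0.2, -2.2]
opening: 0.0338
```

jog_arm([
  [[0, 0, 0], [0, 0, 0], 0.025],
  [[0, 0, 0], [0, 0, 0.015], 0.025],
  [[0, 0, 0], [0, 0, 0.027], 0.025],
  [[0, 0, 0], [0, 0, 0.027], 0.025],
  [[0, 0, 0], [0, 0, 0.027], 0.025],
  [[0, 0, 0], [0, 0, 0.027], 0.025],
])

```text
t: 35.7
tool_pos: [0.6507, 0.1044, 0.1308]
tool_rot: [3.14, 0.084, -0.001]
contact_force: [0.1, 0.6, -0.8]
opening: 0.0339
```

```bash
python3 look.py w27; python3 wp.py 386 272 .1425 386 384 .1425
```

```text
35.7 [0.6507 0.1044 0.1308] [ 3.1404e+00  8.3800e-02 -1.2000e-03] 0.0339 [ 0.1  0.6 -0.8]
[0.6497 0.1216 0.1425] tool delta [-0.     -0.0172 -0.0117]
[0.6516 0.0868 0.1425] tool delta [-0.      0.0176 -0.0117]
```

View pics/w27.png

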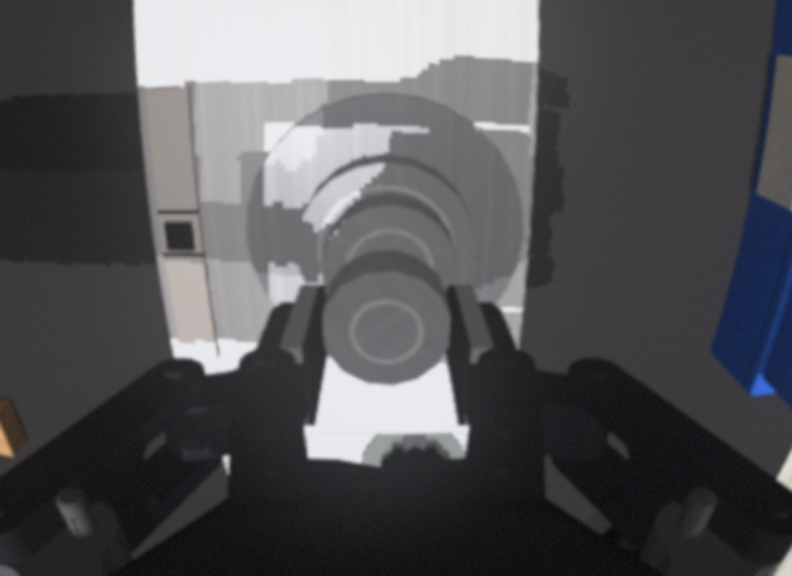

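jog_arm([
  [[0, 0, 0], [0, -0.001, 0.008], 0.025],
  [[0, 0, 0], [0, -0.001, 0.014], 0.025],
  [[0, 0, 0], [0, -0.001, 0.018], 0.025],
  [[0, 0, 0], [0, -0.001, 0.021], 0.025],
  [[0, 0, 0], [0, -0.001, 0.023], 0.025],
  [[0, 0, 0], [0, -0.001, 0.024], 0.025],
  [[0, 0, 0], [0, -0.001, 0.024], 0.025],
  [[0, 0, 0], [0, -0.001, 0.024], 0.025],
  [[0, 0, 0], [0, -0.001, 0.024], 0.025],
])

```text
t: 36.5
tool_pos: [0.6513, 0.1061, 0.1077]
tool_rot: [3.14, 0.085, 0.001]
contact_force: [0.4, -0.5, -1.2]
opening: 0.034
```

jog_arm([
  [[0, 0, 0], [0, 0, 0.001], 0.025],
  [[0, 0, 0], [0, 0, 0.0015], 0.025],
  [[0, 0, 0], [0, 0, 0.002], 0.025],
  [[0, 0, 0], [0, 0, 0.002], 0.025],
  [[0, 0, 0], [0, 0, 0.002], 0.025],
])

```text
t: 36.92
tool_pos: [0.6514, 0.1062, 0.1063]
tool_rot: [3.14, 0.086, 0.001]
contact_force: [-2.9, 0.7, 4.1]
opening: 0.034
```

jog_arm([
  [[0, 0, 0], [0, 0, 0], 0.048],
  [[0, 0, 0], [0, 0, 0], 0.048],
  [[0, 0, 0], [0, 0, 0], 0.048],
  [[0, 0, 0], [0, 0, 0], 0.052],
  [[0, 0, 0], [0, 0, -0.02], 0.055],
  [[0, 0, 0], [0, 0, -0.05], 0.055],
  [[0, 0, 0], [0, 0, -0.08], 0.055],
  [[0, 0, 0], [0, -0.02, -0.1], 0.055],
  [[0, 0, 0], [0, -0.04, -0.1], 0.055],
  [[0, 0, 0], [0, -0.04, -0.1], 0.055],
  [[0, 0, 0], [0, -0.04, -0.1], 0.055],
])

```text
t: 37.83
tool_pos: [0.6488, 0.1467, 0.2053]
tool_rot: [3.14, 0.088, 0.0]
contact_force: [0.7, -0.8, -0.1]
opening: 0.055
```

```bash
python3 look.py w28;python3 - <<'E'
from h import *
crop("scene","s28",200,80,480,360,2.1)
E
```

```text
37.8333 [0.6488 0.1467 0.2053] [3.14e+00 8.78e-02 2.00e-04] 0.055 [ 0.7 -0.8 -0.1]
```

View pics/w28.png

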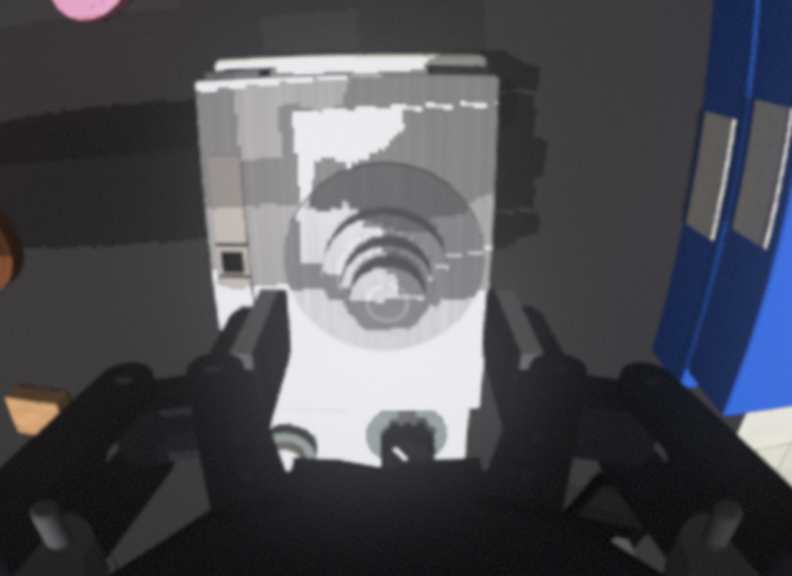

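View pics/s28.png

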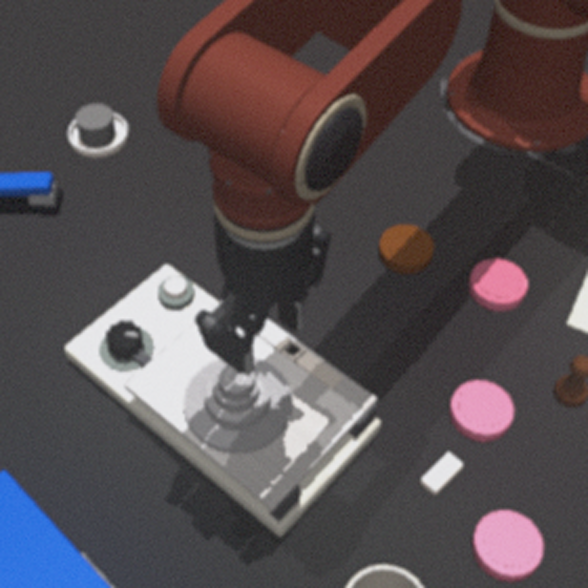

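```bash
python3 wp.py 388 301 .118 ; python3 - <<'E'
from h import *
o=ctrl.get_obs();print(tool(np.array([.587,-.066,.12])-o["tool_pos"],o))
E
```

```text
[0.652  0.1065 0.118 ] tool delta [0.001  0.0403 0.0873]
[-0.07259302  0.2078864   0.08425659]
```

jog_arm([
  [[0, 0, 0], [-0.02, 0, 0], 0.055],
  [[0, 0, 0], [-0.045, 0.02, 0], 0.055],
  [[0, 0, 0], [-0.05, 0.05, 0], 0.055],
  [[0, 0, 0], [-0.05, 0.08, 0], 0.055],
  [[0, 0, 0], [-0.05, 0.11, 0], 0.04],
  [[0, 0, 0], [-0.05, 0.14, 0], 0.02],
  [[0, 0, 0], [-0.05, 0.17, 0.0], 0.0],
  [[0, 0, 0], [-0.05, 0.2, 0.03], 0.0],
  [[0, 0, 0], [-0.05, 0.209, 0.06], 0.0],
  [[0, 0, 0], [-0.05, 0.209, 0.08], 0.0],
  [[0, 0, 0], [-0.05, 0.209, 0.08], 0.0],
  [[0, 0, 0], [-0.05, 0.209, 0.08], 0.0],
])

```text
t: 38.93
tool_pos: [0.6087, -0.0658, 0.1231]
tool_rot: [-3.139, -0.083, 0.007]
contact_force: [-0.2, 0.2, 0.0]
opening: -0.0002
```

jog_arm([
  [[0, 0, 0], [0, 0, 0], 0],
  [[0, 0, 0], [0, 0, 0], 0],
  [[0, 0, 0], [0, 0, 0], 0],
])

```text
t: 39.18
tool_pos: [0.6116, -0.0652, 0.1276]
tool_rot: [3.139, 0.087, 0.005]
contact_force: [-0.6, 0.7, 0.0]
opening: -0.0001
```

```bash
python3 look.py w29;python3 - <<'E'
from h import *
crop("scene","s29",0,0,640,400,1.25)
crop("top","t29",0,0,640,400,1.25)
E
```

```text
39.1833 [ 0.6116 -0.0652  0.1276] [3.1395 0.0865 0.0054] -0.0001 [-0.6  0.7  0. ]
```

View pics/w29.png

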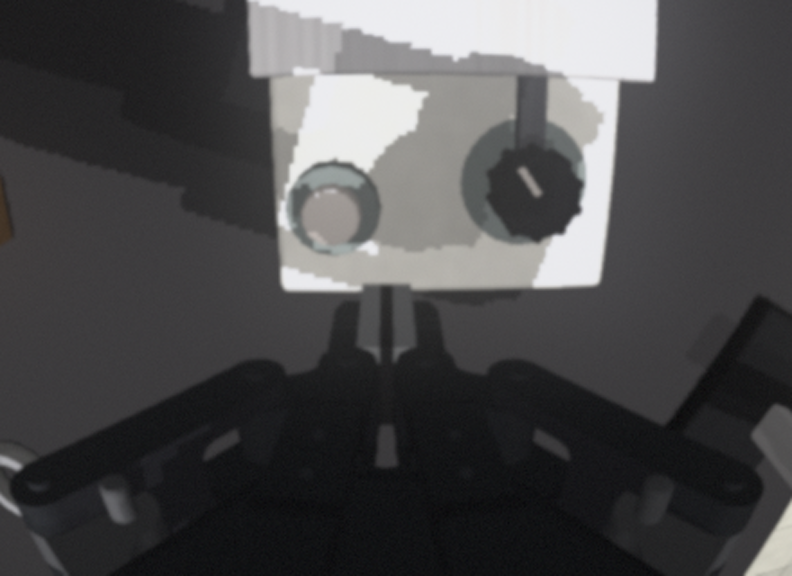

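View pics/s29.png

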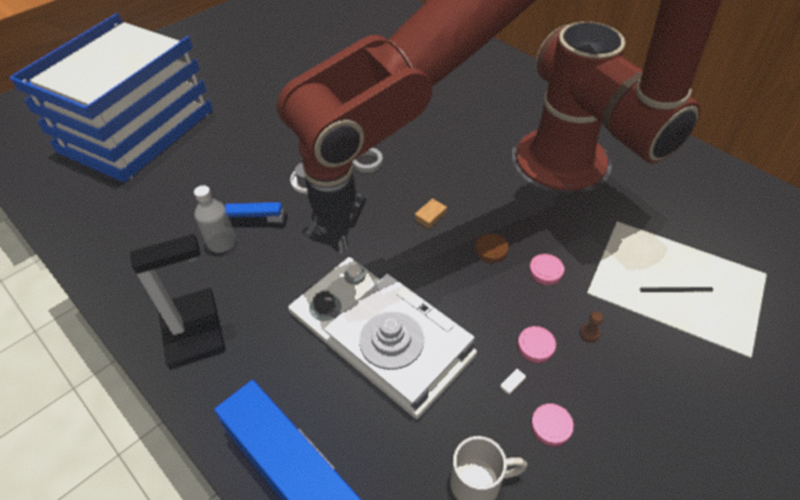

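View pics/t29.png

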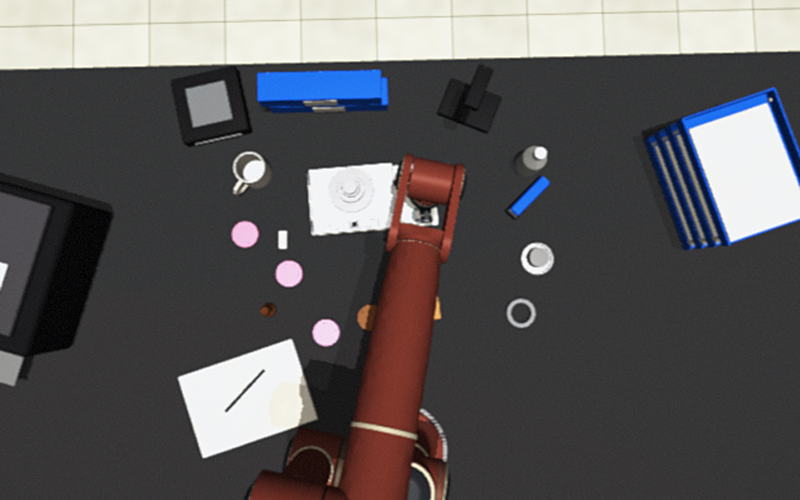

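```bash
python3 wp.py 330 216 .043 330 216 .04 333 208 .034
```

```text
[ 0.5878 -0.065   0.043 ] tool delta [-0.024  -0.0016  0.0845]
[ 0.5876 -0.066   0.04  ] tool delta [-0.0243 -0.0006  0.0875]
[ 0.5883 -0.0642  0.034 ] tool delta [-0.0235 -0.0024  0.0935]
```

jog_arm([
  [[0, 0, 0], [-0.01, 0, 0.01], 0],
  [[0, 0, 0], [-0.025, -0.001, 0.03], 0],
  [[0, 0, 0], [-0.025, -0.001, 0.05], 0],
  [[0, 0, 0], [-0.025, -0.001, 0.066], 0],
  [[0, 0, 0], [-0.025, -0.001, 0.07], 0],
  [[0, 0, 0], [-0.025, -0.001, 0.07], 0],
  [[0, 0, 0], [-0.025, -0.001, 0.07], 0],
  [[0, 0, 0], [-0.025, -0.001, 0.07], 0],
])

```text
t: 40.0
tool_pos: [0.5866, -0.0659, 0.057]
tool_rot: [3.14, 0.086, 0.004]
contact_force: [0.2, 0.1, 0.6]
opening: -0.0001
```

```bash
python3 look.py w30
```

```text
40.0 [ 0.5866 -0.0659  0.057 ] [3.1397 0.0856 0.0042] -0.0001 [0.2 0.1 0.6]
```

View pics/w30.png

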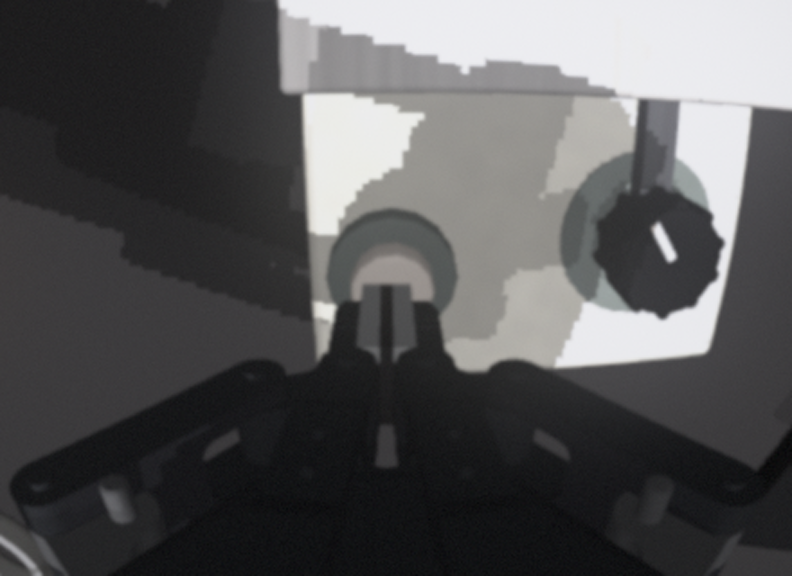

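jog_arm([
  [[0, 0, 0], [0.001, 0, 0.005], 0],
  [[0, 0, 0], [0.001, 0, 0.01], 0],
  [[0, 0, 0], [0.001, 0, 0.013], 0],
  [[0, 0, 0], [0.001, 0, 0.013], 0],
  [[0, 0, 0], [0.001, 0, 0.013], 0],
])

```text
t: 40.47
tool_pos: [0.5879, -0.066, 0.044]
tool_rot: [3.14, 0.085, 0.005]
contact_force: [0.7, 1.0, 6.2]
opening: 0.0
```

jog_arm([
  [[0, 0, 0], [0, 0, 0.001], 0],
  [[0, 0, 0], [0, 0, 0.0015], 0],
  [[0, 0, 0], [0, 0, 0.002], 0],
])

```text
t: 40.72
tool_pos: [0.588, -0.066, 0.0438]
tool_rot: [3.14, 0.086, 0.004]
contact_force: [-5.1, 1.5, 17.9]
opening: 0.0001
```

```bash
python3 look.py w31
```

```text
40.7167 [ 0.588  -0.066   0.0438] [3.1397 0.0856 0.0037] 0.0001 [-5.1  1.5 17.9]
```

View pics/w31.png

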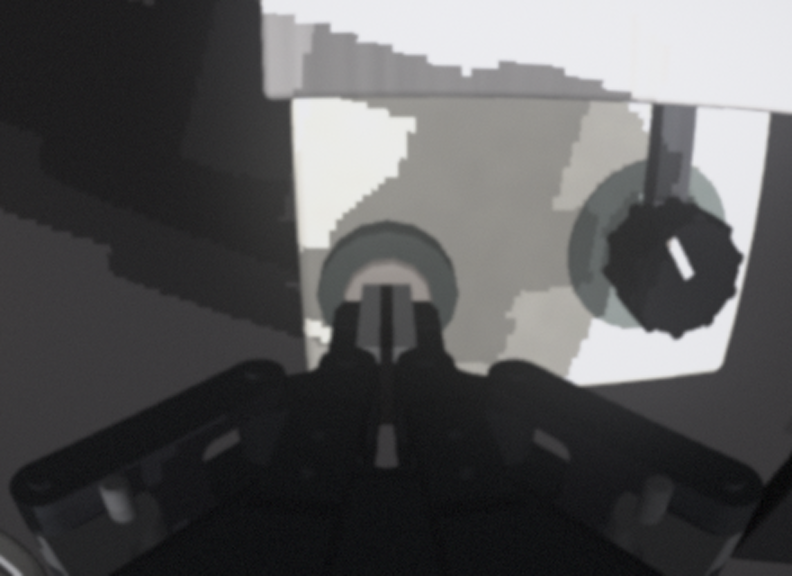

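jog_arm([
  [[0, 0, 0], [0, 0, -0.002], 0],
  [[0, 0, 0], [0, 0, -0.003], 0],
  [[0, 0, 0], [0, 0, -0.003], 0],
])

```text
t: 41.02
tool_pos: [0.5878, -0.066, 0.0448]
tool_rot: [3.14, 0.085, 0.006]
contact_force: [1.9, 0.8, 3.9]
opening: -0.0004
```

jog_arm([
  [[0, 0, 0], [0, 0, -0.002], 0],
  [[0, 0, 0], [0, 0, -0.002], 0],
])

```text
t: 41.18
tool_pos: [0.5872, -0.0659, 0.0461]
tool_rot: [3.14, 0.085, 0.003]
contact_force: [3.1, -0.4, 3.5]
opening: -0.0001
```

jog_arm([
  [[0, 0, 0], [0, 0, -0.002], 0],
  [[0, 0, 0], [0, 0, -0.002], 0],
])

```text
t: 41.35
tool_pos: [0.5863, -0.0657, 0.0474]
tool_rot: [3.14, 0.085, -0.0]
contact_force: [2.2, 0.4, 2.6]
opening: 0.0002
```

jog_arm([
  [[0, 0, 0], [0, 0, -0.002], 0],
  [[0, 0, 0], [0, 0, -0.002], 0],
])

```text
t: 41.52
tool_pos: [0.5857, -0.0656, 0.0489]
tool_rot: [-3.14, -0.085, 0.002]
contact_force: [0.6, -0.1, 1.1]
opening: -0.0
```

jog_arm([
  [[0, 0, 0], [0, 0, -0.02], 0],
  [[0, 0, 0], [0, 0, -0.05], 0],
  [[0, 0, 0], [0, 0, -0.09], 0],
  [[0, 0, 0], [-0.03, 0, -0.12], 0],
  [[0, 0, 0], [-0.06, -0.02, -0.14], 0],
  [[0, 0, 0], [-0.09, -0.04, -0.15], 0],
  [[0, 0, 0], [-0.09, -0.04, -0.15], 0],
  [[0, 0, 0], [-0.09, -0.04, -0.15], 0],
])

```text
t: 42.18
tool_pos: [0.4927, -0.0299, 0.199]
tool_rot: [3.14, 0.087, -0.001]
contact_force: [0.2, -1.7, -0.1]
opening: 0.0003
```

```bash
python3 - <<'E'
from h import *
o=ctrl.get_obs();print(o["t"],o["tool_pos"],o["contact_force"])
crop("wrist","w33",220,0,500,210,2.8)
crop("scene","s33",200,80,420,300,2.7)
crop("top","t33",240,110,460,230,3.6)
E
```

```text
42.1833 [ 0.49270339 -0.02985658  0.19900221] [ 0.24503192 -1.67135017 -0.138682  ]
```

View pics/w33.png

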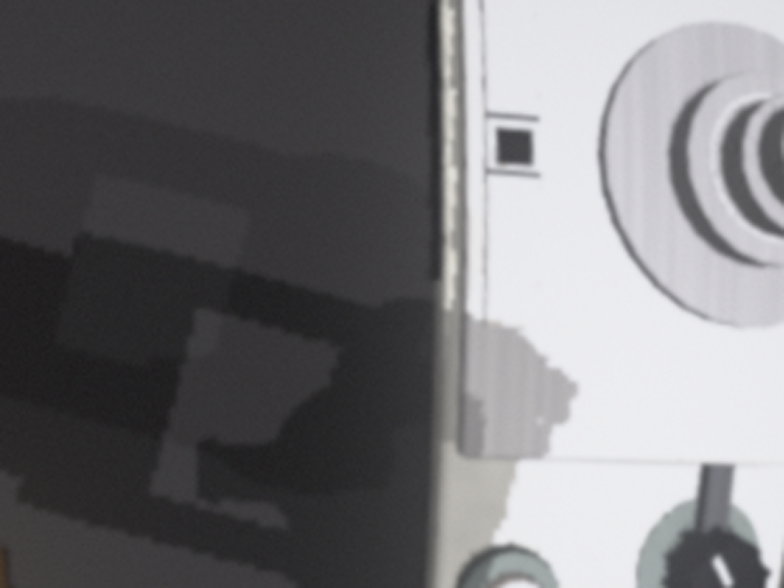

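View pics/s33.png

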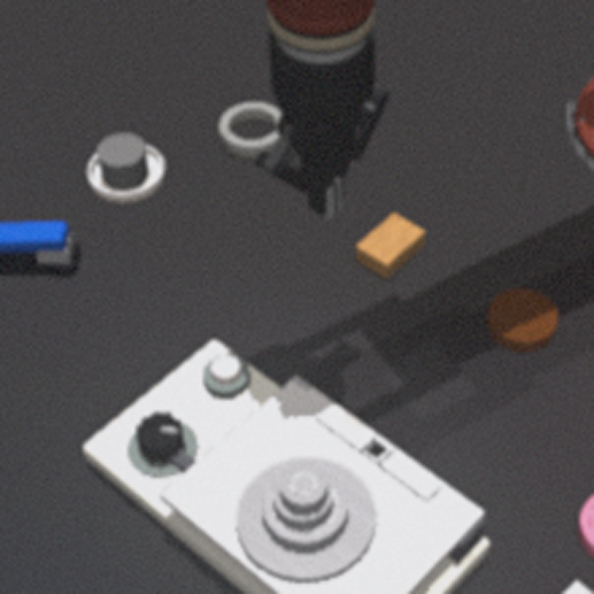

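View pics/t33.png

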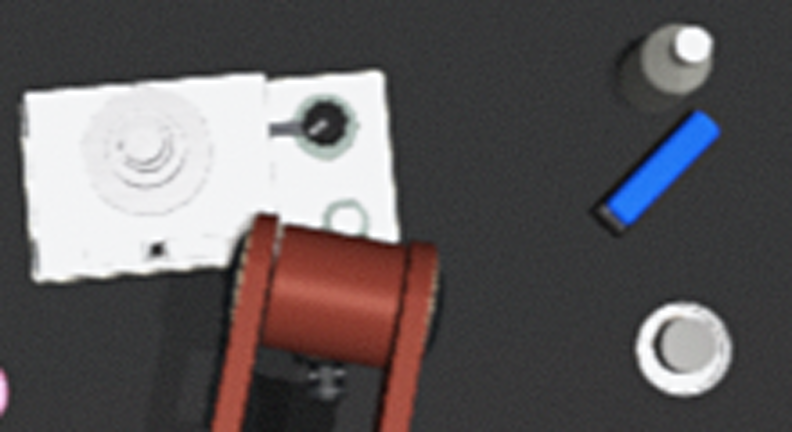

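jog_arm([
  [[0, 0, 0], [0, 0, 0], 0],
  [[0, 0, 0], [0, 0, 0], 0],
  [[0, 0, 0], [0, 0, 0], 0],
  [[0, 0, 0], [0, 0, 0], 0],
])

```text
t: 42.67
tool_pos: [0.4944, -0.0308, 0.1988]
tool_rot: [-3.14, -0.085, 0.002]
contact_force: [-0.5, 0.7, -0.4]
opening: 0.0
```

```bash
python3 -c "
from station import job
print(job.finish_job())"
```

```text
the job is handed in; nothing more can be done
None
```

The job is handed in at about 43 s; it reported no verdict.

- **Cap:** it sits flat in the dish. My two estimates of how far it is off centre differ, but both are about 6 mm or less, against 14 mm allowed.
- **Deck:** I turned the knob about 160° clockwise in two grips. In the last picture the gauge marker stood midway between the lines, so the deck is level to about 0.002 rad.
- **Discs:** three steel discs were out (66, 46 and 36 mm). The 56 mm one was absent: no other steel disc showed in full top and scene views. They are piled widest to smallest, each about 1 to 2 mm from the pan centre by the wrist camera.
- **Key:** I pressed it to its stop at about 18 N. On the way back up the force fell steadily to zero over about 6 mm, so it was fully down and has sprung back up.

At the end the robot was clear of everything, and I saw no bystander or look-alike moved. The wrist and top cameras disagreed by up to about 4 mm in x on the pan (7 mm on the cap). I used values in between, corrected against the pan's edge in the wrist camera.

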